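# Change the copy template in the edge-trimming fixture

### The job

Change the copy template: lift the fixture's hold-down bar, slide the red-handled template out from beneath it, fit the blue-handled one fully home in its place, same way round, and swing the bar back down over it. The last shift mixed up the trays: put the red and the yellow template away flat in the trays of their own colours, facing as the templates lie now; the blue tray is free for parking one on the way. Do not knock over the glue bottle.

Things in the scene. Friction and masses are not known exactly. Their poses are not given: they have to be found in the camera images.
- template_red: Red-gripped plywood template in the fixture, 12 mm thick, 0.09-0.17 kg. Grip block on it 40 (x) x 24 (y) mm, top 50 mm above the plate's underside: pinch its long sides (along y), tips above the plate. Origin: underside, below the block's middle; plate reaches 65 mm to -x (profiled edge, two rounded corners), 45 to +x (straight rear edge, red stripe), 40 to each side.
- template_yellow: As template_red, but yellow grip and a U-shaped notch 32 mm wide in the profiled (-x) edge. At the start it lies in the red tray.
- template_blue: As template_red, but blue grip and the profiled (-x) edge one round arc. At the start it lies in the yellow tray.
- tray_red: Fixed shallow storage tray with red rims. Floor 126 (x) x 100 (y) mm, 4 mm above the bench; rims 6 mm thick, tops 10 mm above the bench. Origin on the bench: a template centred in the tray, profiled edge to the tray's -x, has its origin straight above this point (the floor reaches 73 mm to -x and 53 mm to +x of it).
- tray_yellow: As tray_red, with yellow rims.
- tray_blue: As tray_red, with blue rims; empty at the start.
- fixture: Fixed template fixture. Origin on the bench under that of a template fully home. Bed 15 mm up, x -58..62. Guides 8 mm above bed, inner faces y = +-48. Rear stop at x = 46; its lip (y +-32) overhangs forward to x = 31, underside 16, top 24 mm above bed, so a template must slide to -x over 15 mm before lifting; to fit: set flat on the bed 20 to 30 mm short, slide +x to the stop. mm.
- bar (a joint): Angle of the hinged hold-down bar: 0 = down across the template, just in front of (-x of) the grip block; 1.75 = fully up, past vertical. Friction holds it anywhere; 2 N at the knob moves it. Hinge axis along the fixture's x at y = +78, z = 34 mm of its frame. Bar 16 mm wide (x), 12 thick, runs to -y; opening, its end rises and goes over to +y.
- bar_knob (a point): Centre of the black knob at the bar's end, 160 mm from the hinge axis: barrel 26 mm in diameter, 30 mm long along the fixture's x. Pinch its flat ends (along the fixture's x) from above and follow the arc; it turns between the fingers. With the bar down it is at x -36, y -82, z 34 mm of the fixture's frame. Its axes turn with the bar.
- glue_bottle: White round glue bottle, orange cap, 56 mm in diameter, 135 mm high, loose on the bench between the robot and the trays. Not to be handled. Origin: centre of its underside.
Mind the look-alikes: they are no part of the job. Leave any green look-alike of the tray_red alone.

How it is judged:
By the outcome, as a careful person would: the job done as asked, in the order asked, and still so for the second after the job is handed in, with the robot touching nothing.
It also fails if it takes over 144 s, if anything falls off the work surface, if the arm or the gripper's body presses on something with over 40 N, if the wrist force passes 120 N, or if a joint passes its speed limit or range.

### The arm

A 6-joint arm with a two-finger parallel gripper is mounted at the origin on the work surface. World frame = base frame: x ahead of the robot, y to its left, z up, the work surface at z = 0. Lengths are in m, angles in rad, forces in N, time in s.
With the tool pointing down it reaches from about 0.35 to 0.85 m from the base axis. Payload 8.1 kg.
Tool frame: the origin (TCP) lies midway between the tips of the shut fingers; the grasp point (between the pads) lies 19 mm behind it (robot.tcp_to_grasp is the distance from the TCP to the grasp point, in m); x points along the fingers, y is the direction in which the jaws open and shut, and the axes are right-handed (so a half turn about x gives the same grasp; the last joint's range is limited). The gripper opens to 93 mm and grips with 3 to 60 N. Pads are 15 mm wide; open, the fingers measure 128 mm over their backs; the gripper's body (75 mm by 188 mm) begins 65 mm behind the grasp point.
Start: joints at [-0.085, 0.13, 1.488, -0, 1.523, -0.085], TCP at [0.6, 0, 0.219] pointing down, gripper open.
Joint ranges: [-2.96, 2.96], [-0.89, 2.26], [0.02, 2.5], [-1.34, 4.48], [0, 2.73], [-2.66, 2.66]. Speed limits (rad/s): [2.39, 2.39, 2.79, 3.14, 3.14, 3.14].

### API

Orientations are given as a rotation vector (axis times angle).
In Python, from plant import robot gives the robot as it stands.
- The arm moves only by the tool play_rows, never from a script. Its argument "plan" is a list of rows, each an object with "slide": the shift along the world's x, y, z as a fraction of full scale, a list of three; "roll": the turn about the world's z as a fraction of full scale; "fingers": the gripper command: -1 is shut, 1 is fully open, values between are in proportion. A call has 1 to 20 rows; each row shifts and turns the commanded pose from where the row before left it; what a row does not reach is not made up. Full scale, the value 1, is 30 mm for a shift and 8 degrees for a turn. A row lasts 1/8 s, in which the tool goes at most 62.5 mm and 10.7 degrees, less where a joint would pass 70% of its speed; a pose out of reach is approached as far as the arm can. A call with a number of a shift or a turn outside -1 to 1 is refused whole. A call with a gripper value outside its range is refused whole. The fingers move at their own pace and stop on an object; "squeeze" is the grip in N (left out, the last holds). Time passes only in rows, so rows that do not move let the fingers close. It gives the time, the measured TCP pose, the force and the opening at its end, in the units of the state.
- robot.read_state(): the state, without advancing time (a new reading comes with each control period).
- robot.read_camera(name): name is "scene" or "side" or "wrist"; returns the picture (400x640x3 uint8, red, green, blue); there is no depth.
- robot.get_calibration(name): a dict with "fx", "fy", "cx", "cy" (pixels), "distortion" ([k1, k2, p1, p2, k3] as OpenCV has them; the pictures are not rectified), "R" (3x3) and "t" (3): a world point X has camera coordinates R X + t; the wrist camera has in their place "T_tool_cam" (4x4, takes a point from camera to tool coordinates, whose origin is the TCP and whose axes are the tool frame's). Camera axes: x right, y down, z forward; pixel columns grow to the right and rows downward; lengths in m; the calibration is good to about 2 mm. A picture is of the moment at which its call begins: read the wrist's pose just before it. get_calibration takes no time and is no camera call.
- robot.close_job(): hands the job in, once; it reports no verdict.
Trained networks look in the newest picture that a camera, given by its name, has taken for a name from the list of things; names that differ only in an ending like _2 or _b are one class to them, and where a whole thing is asked for, a point or a joint stands for the part that bears it (a point fixed in the world has none). Each returns a list of dicts, best first, with "p" (0 to 1); they miss things now and then, are a little off and sometimes report something else, mostly with a low value. They report only what shows in the picture. A call takes as long as a camera call. They do not tell look-alikes from the thing itself.
- robot.boxes_of(camera, target): "extent" ([centre column, centre row, width, height] in pixels, round what is visible of it).
- robot.regions_of(camera, target): "region" (400x640 bool, what is visible of it) and "extent" ([centre column, centre row, width, height] in pixels, round what is visible of it).
- robot.mark_of(camera, target): "point" ([column, row] in pixels: a listed point, or the origin of a listed thing).
The state is a dict: "t": time; "q": joint angles; "dq": joint speeds; "joint_torque": joint torques, N m; "tool_pos": TCP position; "orientation": TCP orientation; "force": force on the tool from outside, world axes, zero at the start; "wrist_torque": the same for the moment, N m; "opening": finger opening in m.
Only numpy, scipy, OpenCV 4.12 (cv2) and the standard library are available. Lean on these libraries where they do the work, as an engineer would, in place of code of your own. Each camera call takes 0.05 s, during which the arm holds its last target.

## Working session

There is one attempt and no reset: what is moved stays moved. The work goes in short steps, Python scripts to look and compute and a tool call to move; the robot and the scene stay as the last step left them, time stands still between calls to the robot, and variables do not carry over. Pictures are saved under pics/ and viewed, and the job is handed in when it is done.

Besides the shell and the picture viewer there is one more tool, called after "Emit:" by a JSON object that holds its "api" and its "payload". play_rows: Moves the arm, as the interface text tells. Its arguments: {"type":"object","properties":{"plan":{"type":"array","items":{"type":"object","properties":{"slide":{"type":"array","items":{"type":"number","minimum":-1,"maximum":1}},"roll":{"type":"number","minimum":-1,"maximum":1},"fingers":{"type":"number"}}}},"squeeze":{"type":"number"}},"required":["plan"]}

```bash
ls; mkdir -p pics; python3 - <<'E'
from plant import robot
import cv2, numpy as np
for n in ("scene","side","wrist"):
    im=robot.read_camera(n); cv2.imwrite(f"pics/{n}0.png",im[:,:,::-1])
    c=robot.get_calibration(n); print(n,{k:np.round(v,4).tolist() for k,v in c.items()})
s=robot.read_state(); print(s)
E
```

```text
pics
scene {'fx': 368.0238, 'fy': 368.0238, 'cx': 320.4863, 'cy': 200.3114, 'distortion': [-0.0796, 0.0, 0.0, 0.0, 0.0], 'R': [[0.5569, 0.8305, -0.0118], [0.4925, -0.3416, -0.8004], [-0.6688, 0.44, -0.5993]], 't': [-0.2567, -0.1856, 1.239]}
side {'fx': 469.8981, 'fy': 469.8981, 'cx': 318.9548, 'cy': 201.8007, 'distortion': [0.0249, 0.0, 0.0, 0.0, 0.0], 'R': [[0.9926, -0.12, 0.0211], [-0.0576, -0.6154, -0.7861], [0.1073, 0.779, -0.6177]], 't': [-0.4487, 0.054, 1.3187]}
wrist {'fx': 308.0436, 'fy': 308.0436, 'cx': 321.9482, 'cy': 200.8305, 'distortion': [-0.005, 0.0, 0.0, 0.0, 0.0], 'T_tool_cam': [[0.0001, -0.2631, 0.9648, -0.165], [1.0, 0.0002, -0.0001, -0.0008], [-0.0001, 0.9648, 0.2631, -0.0728], [0.0, 0.0, 0.0, 1.0]]}
{'t': 0.15, 'q': array([-8.53985643e-02,  1.31006271e-01,  1.48900728e+00,  1.79371192e-05,
        1.52301552e+00, -8.53945449e-02]), 'dq': array([-3.94350343e-04, -2.10176242e-04, -1.76229338e-03, -2.81029235e-06,
        2.18699610e-04,  5.03337598e-04]), 'joint_torque': array([ 8.59073725e-05, -5.60473788e+01, -4.92333663e+01,  7.68201635e-02,
        3.05504061e-02, -1.41810942e-04]), 'tool_pos': array([5.99564046e-01, 6.73117917e-05, 2.17829324e-01]), 'orientation': array([ 1.20863027,  1.21035339, -1.21018955]), 'force': array([ 0.19249542,  0.27730304, -0.57953853]), 'wrist_torque': array([-0.00075073, -0.01459681,  0.03334619]), 'opening': 0.09296880990735976}
```

View pics/scene0.png

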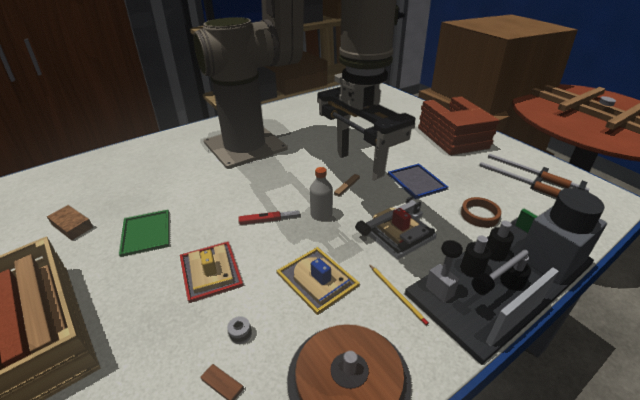

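View pics/side0.png

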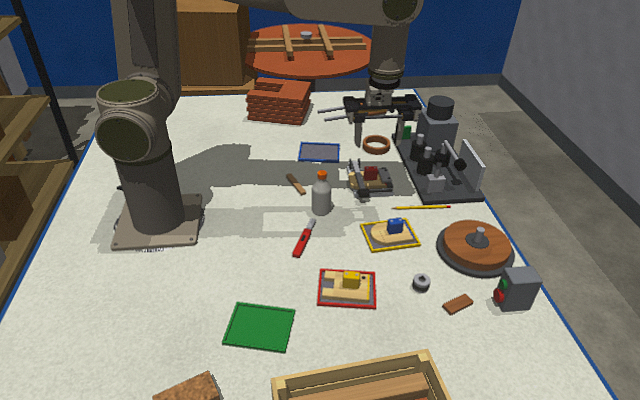

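View pics/wrist0.png

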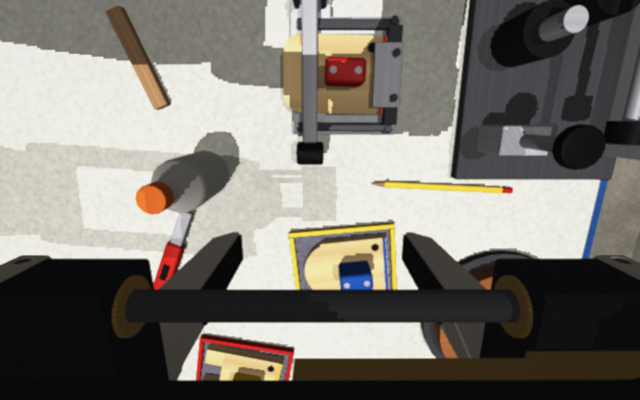

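```bash
cat > h.py <<'E'
from plant import robot
import cv2, numpy as np
from scipy.spatial.transform import Rotation as Ro
def cam(n, st=None):
    c=robot.get_calibration(n)
    K=np.array([[c['fx'],0,c['cx']],[0,c['fy'],c['cy']],[0,0,1]]); D=np.array(c['distortion'],float)
    if n=='wrist':
        T=np.array(c['T_tool_cam']); st=st or robot.read_state()
        W=np.eye(4); W[:3,:3]=Ro.from_rotvec(st['orientation']).as_matrix(); W[:3,3]=st['tool_pos']
        M=np.linalg.inv(W@T); return K,D,M[:3,:3],M[:3,3]
    return K,D,np.array(c['R']),np.array(c['t'])
def ray(C,px):
    K,D,R,t=C; u=cv2.undistortPoints(np.array([[px]],float),K,D)[0,0]
    d=R.T@np.array([u[0],u[1],1]); return -R.T@t, d
def onz(C,px,z):
    o,d=ray(C,px); return o+d*(z-o[2])/d[2]
def proj(C,X):
    K,D,R,t=C; return cv2.projectPoints(np.array(X,float).reshape(-1,1,3),cv2.Rodrigues(R)[0],t,K,D)[0].reshape(-1,2)
def shot(n,name):
    st=robot.read_state(); im=robot.read_camera(n); cv2.imwrite(f"pics/{name}.png",im[:,:,::-1]); np.savez(f"{name}.npz",K=0,**{k:v for k,v in zip('abcd',cam(n,st))}); return im,cam(n,st)
def load(name):
    f=np.load(name+'.npz'); return tuple(f[k] for k in 'abcd')
E
python3 - <<'E'
from h import *
Z=dict(template_red=.015,template_yellow=.004,template_blue=.004,tray_red=0,tray_yellow=0,tray_blue=0,fixture=0,bar_knob=.034,glue_bottle=0)
for n in ("scene","side","wrist"):
    im,C=shot(n,n+"1")
    for k,z in Z.items():
        for r in robot.mark_of(n,k)[:3]:
            if r['p']>.2: print(n,k,round(r['p'],2),np.round(r['point'],1),np.round(onz(C,r['point'],z)[:2],4))
print(robot.read_state()['t'])
E
```

```text
scene template_red 0.81 [400.2 232.8] [0.6316 0.1099]
scene template_yellow 0.89 [209.5 274.2] [ 0.4912 -0.3044]
scene template_blue 0.67 [320.3 284. ] [ 0.6453 -0.1241]
scene tray_red 0.88 [147.1 234.2] [ 0.2766 -0.3874]
scene tray_red 0.78 [208.7 272.7] [ 0.4822 -0.3037]
scene tray_red 0.5 [211.3 273. ] [ 0.4862 -0.2993]
scene tray_blue 0.7 [419.4 183.2] [0.497  0.3163]
scene fixture 0.68 [397.5 232.9] [0.6169 0.1175]
scene bar_knob 0.58 [363.1 227.7] [0.5844 0.0354]
scene bar_knob 0.32 [319.1 214. ] [ 0.4852 -0.0199]
scene glue_bottle 0.75 [208.7 269.3] [ 0.4728 -0.3002]
scene glue_bottle 0.71 [322.3 214. ] [0.4546 0.0098]
side template_red 0.62 [370.5 181.3] [0.6273 0.1137]
side template_yellow 0.69 [351.  288.2] [ 0.4933 -0.302 ]
side template_blue 0.65 [392.1 238.8] [ 0.6349 -0.1399]
side tray_red 0.78 [263.7 330.1] [ 0.2811 -0.3983]
side tray_red 0.57 [348.6 290. ] [ 0.4874 -0.3036]
side tray_yellow 0.94 [395.7 235.2] [ 0.6499 -0.1223]
side tray_blue 0.97 [323.5 155.8] [0.5034 0.2955]
side fixture 0.61 [319.4 208.1] [0.4552 0.0151]
side fixture 0.6 [371.2 185.2] [0.6309 0.1133]
side bar_knob 0.74 [363.7 193.1] [0.5879 0.0309]
side bar_knob 0.31 [351.7 288.9] [ 0.488  -0.3302]
side glue_bottle 0.85 [319.5 210.6] [0.4541 0.0035]
wrist template_red 0.7 [340.   74.7] [0.6193 0.1182]
wrist template_red 0.66 [248.3 372. ] [ 0.4913 -0.2877]
wrist template_yellow 0.59 [249.1 373.3] [ 0.4891 -0.3009]
wrist template_blue 0.79 [351.7 264.4] [ 0.6395 -0.12  ]
wrist bar_knob 0.72 [308.3 154.6] [0.5837 0.0316]
wrist glue_bottle 0.84 [208.8 171.3] [0.4567 0.0067]
1.65
```

Possible mix-ups (scene pixels): red tray is the red-rimmed one (211,270), not the green look-alike (147,233). Red template is the red grip at (400,220), yellow (208,258), blue (320,268). The knob is the black barrel at the bar's end (364,228), not the machine's black knobs (455,250). I'll check the fixture close up.

Emit:
{"api": "play_rows", "payload": {"plan": [{"slide": [0,0.8,-0.3],"fingers": 0.2},{"slide": [0,0.8,-0.4],"fingers": 0.2},{"slide": [0,0.7,-0.3],"fingers": 0.2},{"slide": [0,0,0],"fingers": 0.2},{"slide": [0,0,0],"fingers": 0.2}]}}

```text
$.plan[0]: bad value
```

```bash
python3 - <<'E'
from h import *
im,C=shot('wrist','w2'); 
c=im[0:250,170:470]; cv2.imwrite('pics/w2c.png',cv2.resize(c,None,fx=2.4,fy=2.4,interpolation=cv2.INTER_CUBIC)[:,:,::-1])
print(robot.read_state()['tool_pos'])
E
```

```text
[6.00011398e-01 2.36172487e-05 2.18641452e-01]
```

View pics/w2c.png

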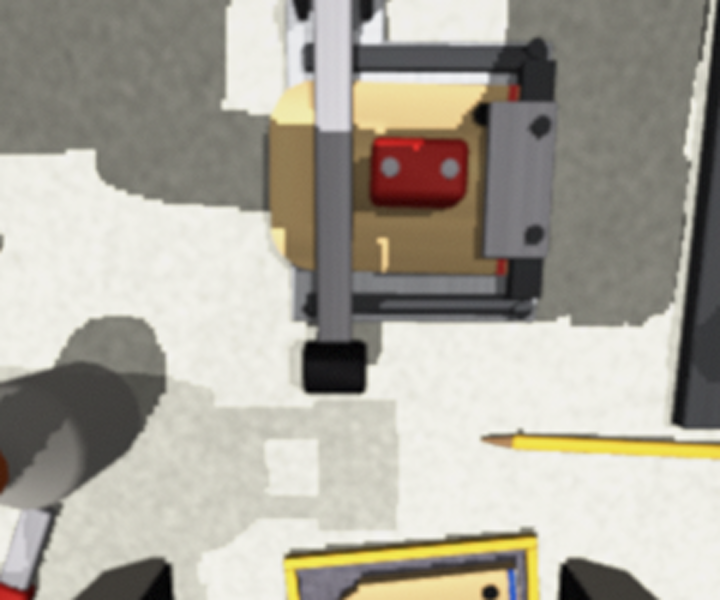

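The crop shows the fixture, its bar, the black knob at crop (335,366) and the red grip at (418,172). The call was refused, probably because `roll` is needed in every row.

Emit:
{"api": "play_rows", "payload": {"plan": [{"slide": [0,0.8,-0.3],"roll": 0,"fingers": 0.2},{"slide": [0,0.8,-0.4],"roll": 0,"fingers": 0.2},{"slide": [0,0.7,-0.3],"roll": 0,"fingers": 0.2},{"slide": [0,0,0],"roll": 0,"fingers": 0.2},{"slide": [0,0,0],"roll": 0,"fingers": 0.2}]}}

```text
t: 2.33
tool_pos: [0.6002, 0.0687, 0.189]
orientation: [1.209, 1.209, -1.209]
force: [0.1, -0.6, 0.6]
opening: 0.0562
```

```bash
python3 - <<'E'
from h import *
im,C=shot('wrist','w3'); 
c=im[0:250,170:470]; cv2.imwrite('pics/w3c.png',cv2.resize(c,None,fx=2.4,fy=2.4,interpolation=cv2.INTER_CUBIC)[:,:,::-1])
print(robot.read_state()['tool_pos'])
E
```

```text
[0.60036244 0.06843952 0.1892163 ]
```

View pics/w3c.png

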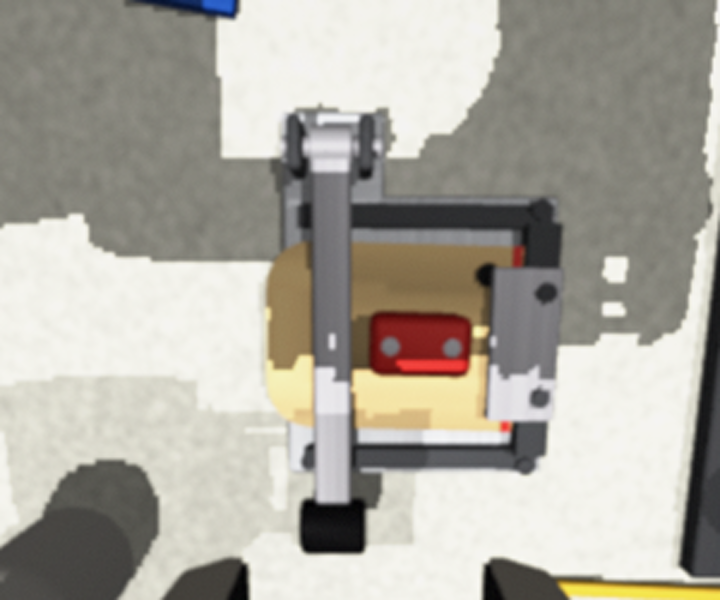

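```bash
cat >> h.py <<'E'
from scipy.optimize import least_squares
def fit(C,obs,pts,x0):
    obs=np.array(obs,float); pts=np.array(pts,float)
    def w(p):
        c,s=np.cos(p[2]),np.sin(p[2]); return np.c_[p[0]+c*pts[:,0]-s*pts[:,1],p[1]+s*pts[:,0]+c*pts[:,1],pts[:,2]]
    r=least_squares(lambda p:(proj(C,w(p))-obs).ravel(),x0); return r.x,r.fun.reshape(-1,2).round(1)
E
python3 - <<'E'
from h import *
C=load('w3')
f=lambda a:np.array(a)/2.4+np.array([170,0])
obs=f([[494,268],[487,418],[333,500]])
p,r=fit(C,obs,[[.031,.032,.039],[.031,-.032,.039],[-.036,-.069,.034+.006]],[.62,.115,0]); print(p.round(4),np.degrees(p[2]),r)
# block top corners
for a in ([371,312],[470,314],[467,375],[371,374]): print(onz(C,f(a),.065).round(4))
for a in ([302,500],[365,500],[302,552],[365,552]): print(onz(C,f(a),.034).round(4))
for a in ([690,300],[683,560]): print('machine',onz(C,f(a),.03).round(4))
for a in ([270,300],[265,370]): print('plate front',onz(C,f(a),.027).round(4))
E
```

```text
[ 0.6214  0.1156 -0.0065] -0.3738110526274324 [[ 0.4 -1.1]
 [-0.   0.7]
 [-0.4  0.6]]
[0.6018 0.1298 0.065 ]
[0.6396 0.1291 0.065 ]
[0.6393 0.1058 0.065 ]
[0.6019 0.1062 0.065 ]
[0.5711 0.0457 0.034 ]
[0.5996 0.0457 0.034 ]
[0.5706 0.0207 0.034 ]
[0.5996 0.0207 0.034 ]
machine [0.738  0.1335 0.03  ]
machine [0.7485 0.0152 0.03  ]
plate front [0.5587 0.1333 0.027 ]
plate front [0.5555 0.1033 0.027 ]
```

```bash
python3 - <<'E'
from h import *
A=cv2.imread('pics/scene1.png')[155:235,285:355]; B=cv2.imread('pics/side1.png')[160:225,290:350]; W=cv2.imread('pics/w3.png')[120:350,60:330]
A=cv2.resize(A,(560,640),interpolation=2)[:600,:]; B=cv2.resize(B,(480,520),interpolation=2)
cv2.imwrite('pics/bs.png',A); cv2.imwrite('pics/bd.png',B); cv2.imwrite('pics/bw.png',cv2.resize(W,None,fx=2.4,fy=2.4))
E
```

```text
(no output)
```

View pics/bs.png

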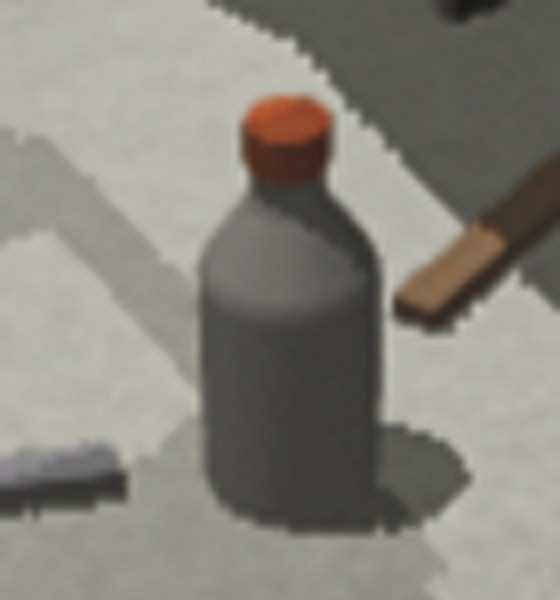

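View pics/bd.png

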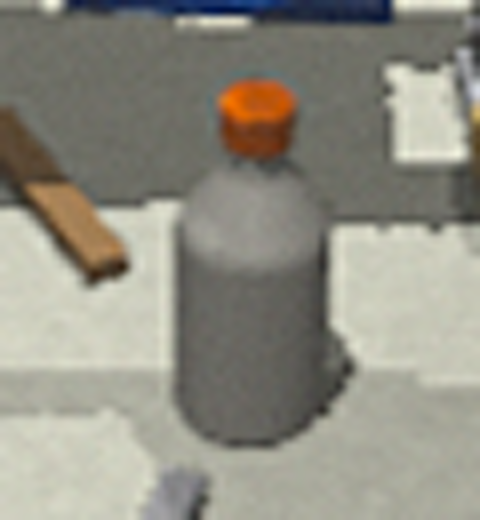

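View pics/bw.png

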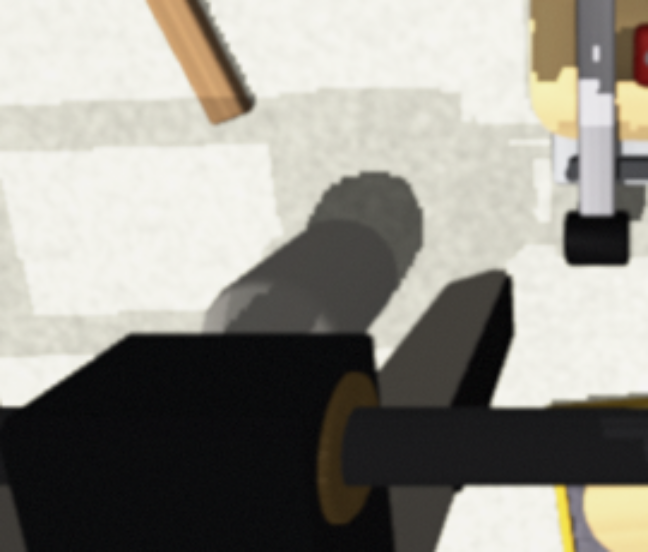

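The bottle's full width ends around 0.09 m up, so the gripper's body clears its shoulder by about 10 mm. The knob is at about (0.585, 0.033).

Emit:
{"api": "play_rows", "payload": {"plan": [{"slide": [-0.5,-0.6,0],"roll": 0,"fingers": 0.2},{"slide": [0,-0.6,-0.6],"roll": 0,"fingers": 0.2},{"slide": [0,0,-1],"roll": 0,"fingers": 0.2},{"slide": [0,0,-1],"roll": 0,"fingers": 0.2},{"slide": [0,0,-1],"roll": 0,"fingers": 0.2},{"slide": [0,0,-1],"roll": 0,"fingers": 0.2},{"slide": [0,0,-0.6],"roll": 0,"fingers": 0.2},{"slide": [0,0,-0.4],"roll": 0,"fingers": 0.2},{"slide": [0,0,0],"roll": 0,"fingers": 0.2}]}}

```text
t: 3.5
tool_pos: [0.5846, 0.0328, 0.02]
orientation: [1.209, 1.21, -1.21]
force: [-0.1, 0.0, -0.5]
opening: 0.0558
```

```bash
python3 - <<'E'
from h import *
im,C=shot('wrist','w4'); shot('side','s4'); shot('scene','c4')
a=cv2.imread('pics/s4.png')[130:230,290:430]; b=cv2.imread('pics/c4.png')[150:260,290:450]
cv2.imwrite('pics/x4.png',np.vstack([cv2.resize(a,(560,400)),cv2.resize(b,(560,200+185))])[:600])
cv2.imwrite('pics/w4c.png',im[:,:,::-1])
E
```

```text
(no output)
```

View pics/w4c.png

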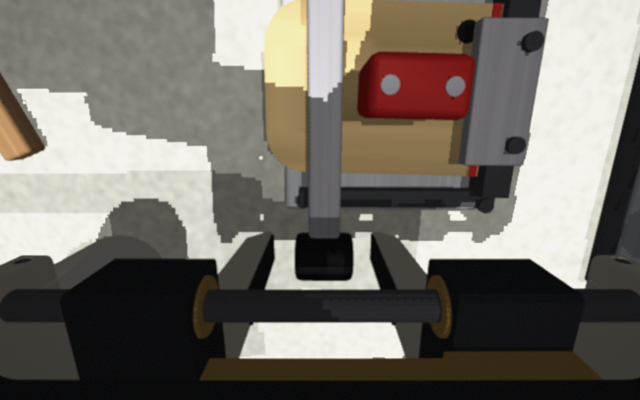

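Knob (324,257) sits centred between the fingers. Now close on it and work out the arc.

Emit:
{"api": "play_rows", "payload": {"plan": [{"slide": [0,0,0],"roll": 0,"fingers": -1},{"slide": [0,0,0],"roll": 0,"fingers": -1},{"slide": [0,0,0],"roll": 0,"fingers": -1},{"slide": [0,0,0],"roll": 0,"fingers": -1}], "squeeze": 15}}

```text
t: 4.15
tool_pos: [0.5855, 0.0331, 0.021]
orientation: [1.21, 1.208, -1.208]
force: [2.3, 0.8, 0.0]
opening: 0.0297
```

```bash
python3 -c "
import numpy as np
t=np.linspace(0,1.73,15)
print(np.c_[t[1:],np.diff(-.16*np.cos(t))/.03,np.diff(.16*np.sin(t))/.03].round(2))"
```

```text
[[ 0.12  0.04  0.66]
 [ 0.25  0.12  0.65]
 [ 0.37  0.2   0.63]
 [ 0.49  0.28  0.6 ]
 [ 0.62  0.35  0.56]
 [ 0.74  0.41  0.51]
 [ 0.86  0.47  0.46]
 [ 0.99  0.53  0.4 ]
 [ 1.11  0.57  0.33]
 [ 1.24  0.61  0.25]
 [ 1.36  0.63  0.18]
 [ 1.48  0.65  0.1 ]
 [ 1.61  0.66  0.02]
 [ 1.73  0.66 -0.06]]
```

Emit:
{"api": "play_rows", "payload": {"plan": [{"slide": [0,0.04,0.66],"roll": 0,"fingers": -1},{"slide": [0,0.12,0.65],"roll": 0,"fingers": -1},{"slide": [0,0.2,0.63],"roll": 0,"fingers": -1},{"slide": [0,0.28,0.6],"roll": 0,"fingers": -1},{"slide": [0,0.35,0.56],"roll": 0,"fingers": -1},{"slide": [0,0.41,0.51],"roll": 0,"fingers": -1},{"slide": [0,0.47,0.46],"roll": 0,"fingers": -1},{"slide": [0,0.53,0.4],"roll": 0,"fingers": -1},{"slide": [0,0.57,0.33],"roll": 0,"fingers": -1},{"slide": [0,0.61,0.25],"roll": 0,"fingers": -1},{"slide": [0,0.63,0.18],"roll": 0,"fingers": -1},{"slide": [0,0.65,0.1],"roll": 0,"fingers": -1},{"slide": [0,0.66,0.02],"roll": 0,"fingers": -1},{"slide": [0,0.66,-0.06],"roll": 0,"fingers": -1},{"slide": [0,0,0],"roll": 0,"fingers": -1},{"slide": [0,0,0],"roll": 0,"fingers": -1}]}}

```text
t: 6.15
tool_pos: [0.5864, 0.2194, 0.1812]
orientation: [1.211, 1.207, -1.205]
force: [7.5, 2.0, 1.0]
opening: 0.0299
```

Emit:
{"api": "play_rows", "payload": {"plan": [{"slide": [0,0,0],"roll": 0,"fingers": 0.25},{"slide": [0,0,0],"roll": 0,"fingers": 0.25},{"slide": [0,0,0.8],"roll": 0,"fingers": 0.25},{"slide": [0,0,1],"roll": 0,"fingers": 0.25},{"slide": [0.4,-1,0],"roll": 0,"fingers": 0.25},{"slide": [0.4,-1,0],"roll": 0,"fingers": 0.25},{"slide": [0.35,-1,-0.7],"roll": 0,"fingers": 0.25},{"slide": [0,-0.4,-0.8],"roll": 0,"fingers": 0.25},{"slide": [0,0,0],"roll": 0,"fingers": 0.25}]}}

```text
t: 7.28
tool_pos: [0.6175, 0.1154, 0.1855]
orientation: [1.207, 1.212, -1.215]
force: [-0.2, 0.8, -0.7]
opening: 0.0584
```

```bash
python3 - <<'E'
from h import *
im,C=shot('wrist','w5'); s,_=shot('side','s5')
c=im[0:250,170:470]; cv2.imwrite('pics/w5c.png',cv2.resize(c,None,fx=2.4,fy=2.4,interpolation=2)[:,:,::-1])
cv2.imwrite('pics/s5c.png',cv2.resize(s[80:230,290:490],None,fx=3,fy=3,interpolation=2)[:,:,::-1])
print(robot.read_state()['tool_pos'])
E
```

```text
[0.61917492 0.1168505  0.18870313]
```

View pics/w5c.png

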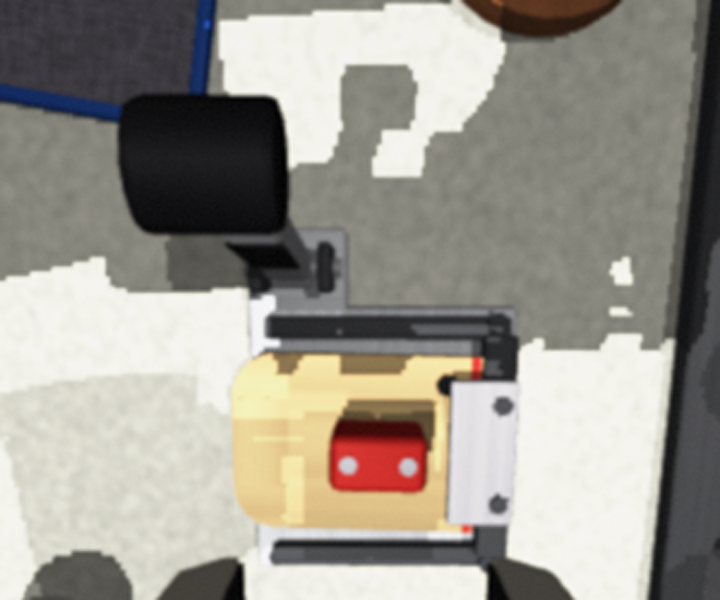

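View pics/s5c.png

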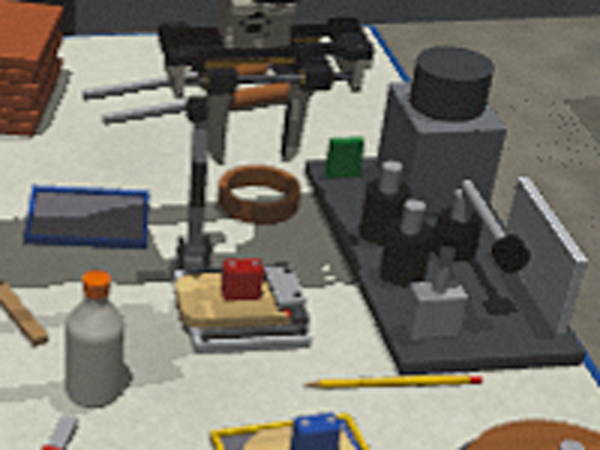

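```bash
python3 - <<'E'
from h import *
C=load('w5'); f=lambda a:np.array(a)/2.4+np.array([170,0])
for a in ([333,420],[427,424],[425,491],[330,488]): print(onz(C,f(a),.065).round(4))
print('lip',onz(C,f([449,380]),.039).round(4),onz(C,f([447,522]),.039).round(4))
print('plate',onz(C,f([233,440]),.027).round(4))
print(robot.read_state()['tool_pos'])
im,C=shot('wrist','w6')
Z=dict(tray_blue=0)
for r in robot.mark_of('wrist','tray_blue'): print(r['p'],onz(C,r['point'],0))
E
```

```text
[0.6035 0.1353 0.065 ]
[0.6403 0.1337 0.065 ]
[0.6401 0.1064 0.065 ]
[0.602  0.1077 0.065 ]
lip [0.6513 0.1476 0.039 ] [0.6522 0.0847 0.039 ]
plate [0.5568 0.1193 0.027 ]
[0.61917492 0.1168505  0.18870313]
```

Emit:
{"api": "play_rows", "payload": {"plan": [{"slide": [0.06,0.04,-1],"roll": 0,"fingers": 0.25},{"slide": [0,0,-1],"roll": 0,"fingers": 0.25},{"slide": [0,0,-1],"roll": 0,"fingers": 0.25},{"slide": [0,0,-1],"roll": 0,"fingers": 0.25},{"slide": [0,0,-0.5],"roll": 0,"fingers": 0.25},{"slide": [0,0,-0.25],"roll": 0,"fingers": 0.25},{"slide": [0,0,0],"roll": 0,"fingers": 0.25}]}}

```text
t: 8.35
tool_pos: [0.6217, 0.1178, 0.0465]
orientation: [1.209, 1.209, -1.208]
force: [-0.5, 0.3, -0.0]
opening: 0.0583
```

```bash
python3 - <<'E'
from h import *
im,C=shot('wrist','w7'); cv2.imwrite('pics/w7c.png',im[100:400,100:540,::-1])
print(robot.read_state()['tool_pos'])
E
```

```text
[0.62209001 0.11782306 0.0470069 ]
```

View pics/w7c.png

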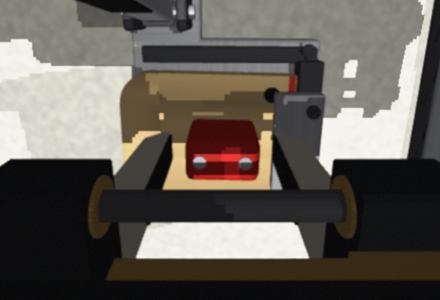

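The red block is centred between the fingers and the tips are above the lip. I'll drop 3 mm and close.

Emit:
{"api": "play_rows", "payload": {"plan": [{"slide": [0,0,-0.1],"roll": 0,"fingers": 0.25},{"slide": [0,0,0],"roll": 0,"fingers": -1},{"slide": [0,0,0],"roll": 0,"fingers": -1},{"slide": [0,0,0],"roll": 0,"fingers": -1},{"slide": [0,0,0],"roll": 0,"fingers": -1}], "squeeze": 30}}

```text
t: 9.02
tool_pos: [0.6215, 0.1176, 0.0431]
orientation: [1.209, 1.209, -1.209]
force: [0.2, -0.2, 1.5]
opening: 0.0397
```

Emit:
{"api": "play_rows", "payload": {"plan": [{"slide": [-0.3,0,0.02],"roll": 0,"fingers": -1},{"slide": [-0.3,0,0.02],"roll": 0,"fingers": -1},{"slide": [-0.3,0,0],"roll": 0,"fingers": -1},{"slide": [0,0,0],"roll": 0,"fingers": -1}]}}

```text
t: 9.52
tool_pos: [0.5933, 0.1177, 0.0438]
orientation: [1.209, 1.21, -1.21]
force: [0.1, 0.4, -1.5]
opening: 0.0401
```

Emit:
{"api": "play_rows", "payload": {"plan": [{"slide": [0,0,0.4],"roll": 0,"fingers": -1},{"slide": [0,0,1],"roll": 0,"fingers": -1},{"slide": [0,-0.3,1],"roll": 0,"fingers": -1},{"slide": [0,-0.3,1],"roll": 0,"fingers": -1},{"slide": [0,0,0],"roll": 0,"fingers": -1}]}}

```text
t: 10.15
tool_pos: [0.5971, 0.0994, 0.1502]
orientation: [1.214, 1.204, -1.204]
force: [0.2, -0.5, -1.7]
opening: 0.0399
```

```bash
python3 - <<'E'
from h import *
s,_=shot('side','s8')
cv2.imwrite('pics/s8c.png',cv2.resize(s[60:230,270:470],None,fx=3,fy=3,interpolation=2)[:,:,::-1])
im,C=shot('wrist','w8')
for cn in('side',):
  for r in robot.regions_of(cn,'tray_blue')[:1]:
    m=r['region'].astype(np.uint8); cs=max(cv2.findContours(m,0,1)[0],key=cv2.contourArea); print(r['p'],cv2.approxPolyDP(cs,4,True).reshape(-1,2).tolist())
E
```

```text
0.82 [[300, 142], [297, 160], [338, 161], [338, 143]]
```

View pics/s8c.png

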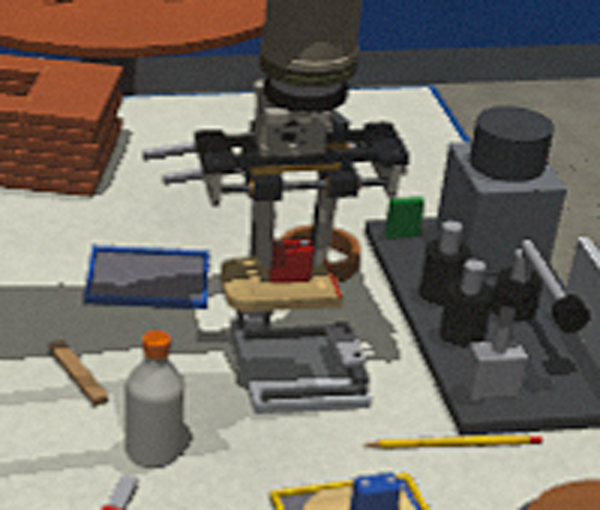

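View pics/w8.png

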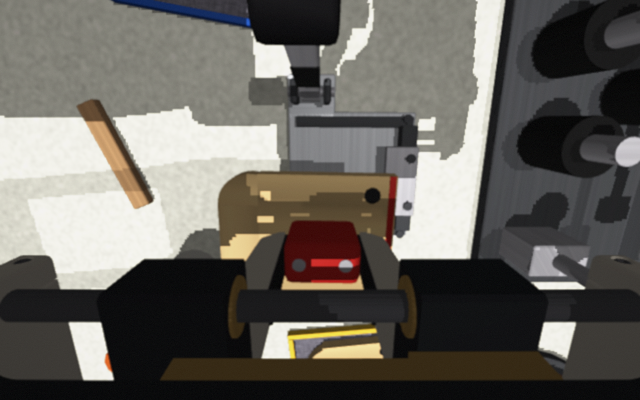

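Red is held level. Next I'll measure the blue tray.

```bash
python3 - <<'E'
import cv2,numpy as np
a=cv2.imread('pics/s8.png')[135:170,290:350]; b=cv2.imread('pics/scene1.png')[155:205,380:455]
cv2.imwrite('pics/bt1.png',cv2.resize(a,None,fx=10,fy=10,interpolation=2)); cv2.imwrite('pics/bt2.png',cv2.resize(b,None,fx=10,fy=10,interpolation=2))
E
```

```text
(no output)
```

View pics/bt1.png

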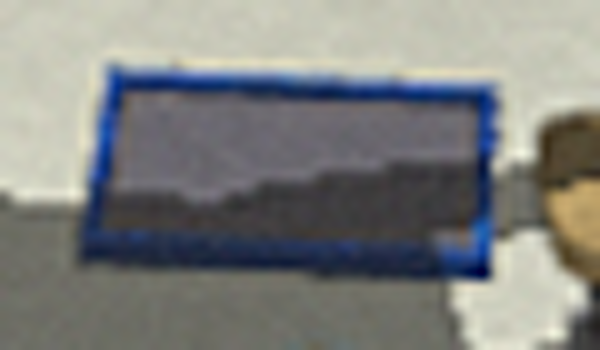

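View pics/bt2.png

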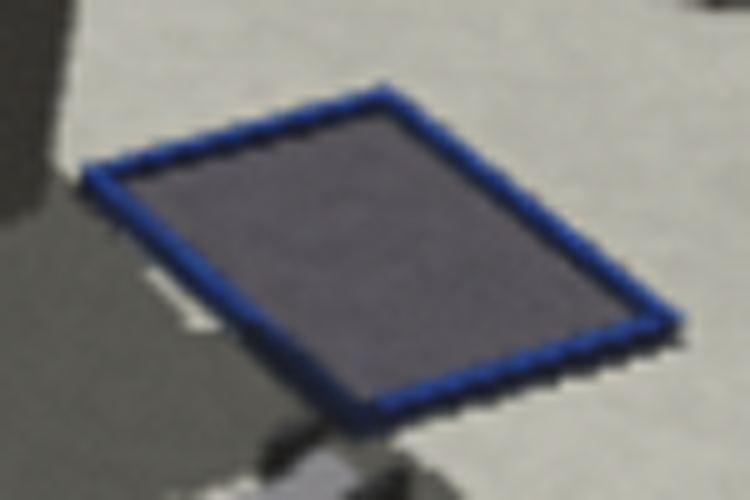

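```bash
cat >> h.py <<'E'
TR=np.array([[-.079,.056,.01],[.059,.056,.01],[.059,-.056,.01],[-.079,-.056,.01]])
E
python3 - <<'E'
from h import *
o=np.array([[110,68],[497,88],[490,252],[85,240]])/10+[290,135]-.5+.05
print(fit(load('s8'),o,TR,[.5,.3,0]))
o=np.array([[385,88],[683,318],[355,407],[82,170]])/10+[380,155]-.5+.05
print(fit(load('scene1'),o,TR,[.5,.3,0]))
E
```

```text
(array([ 0.5002169 ,  0.31310673, -0.16795261]), array([[-0.3, -0.2],
       [ 0.2, -0.5],
       [ 0.5,  0.6],
       [-0.4, -0.1]]))
(array([ 0.49487957,  0.31449863, -0.16998288]), array([[ 0.3, -0.5],
       [ 0.2, -0.2],
       [ 0. ,  0.9],
       [-0.5, -0.5]]))
```

Emit:
{"api": "play_rows", "payload": {"plan": [{"slide": [-1,0.2,0.2],"roll": 0,"fingers": -1},{"slide": [-1,0.2,0],"roll": 0,"fingers": -1},{"slide": [-1,0.2,0],"roll": 0,"fingers": -1},{"slide": [-1,0.1,0],"roll": 0,"fingers": -1},{"slide": [0,1,0],"roll": 0,"fingers": -1},{"slide": [0,1,0],"roll": 0,"fingers": -1},{"slide": [0,1,0],"roll": -0.4,"fingers": -1},{"slide": [0,1,0],"roll": -0.4,"fingers": -1},{"slide": [0.2,1,0],"roll": -0.4,"fingers": -1},{"slide": [0.2,1,-0.3],"roll": 0,"fingers": -1},{"slide": [0.2,0.4,-0.5],"roll": 0,"fingers": -1},{"slide": [0,0,-0.5],"roll": 0,"fingers": -1},{"slide": [0,0,0],"roll": 0,"fingers": -1}]}}

```text
t: 11.92
tool_pos: [0.4902, 0.3113, 0.1099]
orientation: [1.327, 1.126, -1.337]
force: [-1.1, -1.3, -0.7]
opening: 0.04
```

```bash
python3 - <<'E'
from h import *
im,C=shot('wrist','w9'); print(robot.read_state()['tool_pos'], Ro.from_rotvec(robot.read_state()['orientation']).as_matrix()[:,1])
E
```

```text
[0.49102998 0.31156334 0.1113273 ] [ 0.98594716 -0.16703543 -0.00271502]
```

View pics/w9.png

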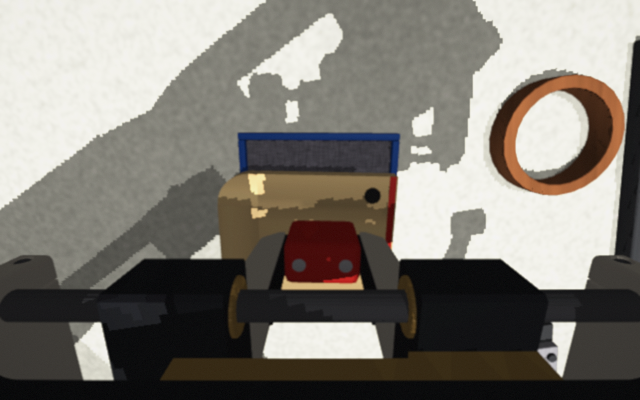

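```bash
python3 - <<'E'
from h import *
C=load('w9')
a=onz(C,[238,134],.01);b=onz(C,[399,134],.01); print(a,b,np.linalg.norm(a-b))
y=np.arctan2(b[1]-a[1],b[0]-a[0]); c,s=np.cos(y),np.sin(y)
m=(a+b)/2; print(y, m[0]+c*.01+s*.056, m[1]+s*.01-c*.056)
E
```

```text
[0.42895788 0.38085082 0.01      ] [0.5625369  0.35831846 0.01      ] 0.13546608833453994
-0.1671087714741658 0.4962934906226803 0.3127014123944186
```

Emit:
{"api": "play_rows", "payload": {"plan": [{"slide": [0.18,0.05,-0.7],"roll": 0,"fingers": -1},{"slide": [0,0,-0.9],"roll": 0,"fingers": -1},{"slide": [0,0,-0.6],"roll": 0,"fingers": -1},{"slide": [0,0,-0.3],"roll": 0,"fingers": -1},{"slide": [0,0,-0.06],"roll": 0,"fingers": -1},{"slide": [0,0,0],"roll": 0,"fingers": -1}]}}

```text
t: 12.72
tool_pos: [0.4983, 0.3144, 0.037]
orientation: [1.333, 1.125, -1.33]
force: [0.1, -0.2, -0.8]
opening: 0.04
```

Emit:
{"api": "play_rows", "payload": {"plan": [{"slide": [0,0,-0.1],"roll": 0,"fingers": -1},{"slide": [0,0,0],"roll": 0,"fingers": -1},{"slide": [0,0,0],"roll": 0,"fingers": 0.25},{"slide": [0,0,0],"roll": 0,"fingers": 0.25},{"slide": [0,0,0],"roll": 0,"fingers": 0.25}]}}

```text
t: 13.35
tool_pos: [0.4979, 0.3142, 0.0335]
orientation: [1.332, 1.125, -1.331]
force: [-0.5, 0.1, -0.9]
opening: 0.0576
```

```bash
python3 - <<'E'
from h import *
im,C=shot('wrist','w10'); s,_=shot('side','s10')
cv2.imwrite('pics/s10c.png',cv2.resize(s[60:200,250:450],None,fx=3,fy=3,interpolation=2)[:,:,::-1])
E
```

```text
(no output)
```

View pics/s10c.png

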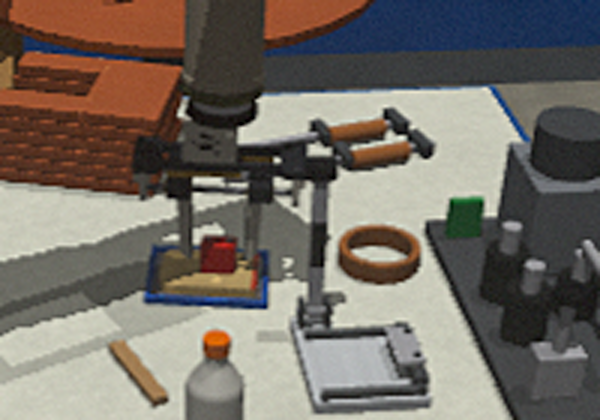

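View pics/w10.png

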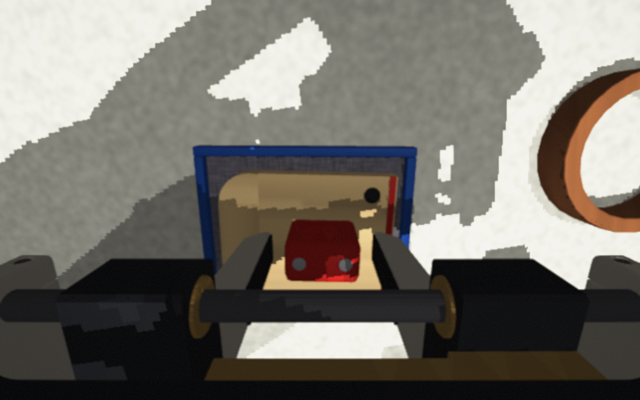

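Red lies flat inside the blue tray's rims. Next, over to the blue template.

Emit:
{"api": "play_rows", "payload": {"plan": [{"slide": [0,0,0.5],"roll": 0,"fingers": 0.25},{"slide": [0,0,1],"roll": 0,"fingers": 0.25},{"slide": [0,0,1],"roll": 0,"fingers": 0.25},{"slide": [0,0,1],"roll": 0,"fingers": 0.25},{"slide": [0,0,1],"roll": 0,"fingers": 0.25},{"slide": [0,0,1],"roll": 0,"fingers": 0.25},{"slide": [0,0,1],"roll": 0.2,"fingers": 0.25},{"slide": [0.3,-1,0.4],"roll": 0.2,"fingers": 0.25},{"slide": [0.3,-1,0],"roll": 0.2,"fingers": 0.25},{"slide": [0.3,-1,0],"roll": 0.2,"fingers": 0.25},{"slide": [0.3,-1,0],"roll": 0.2,"fingers": 0.25},{"slide": [0.3,-1,0],"roll": 0.2,"fingers": 0.25},{"slide": [0.3,-1,0],"roll": 0,"fingers": 0.25},{"slide": [0.3,-1,0],"roll": 0,"fingers": 0.25},{"slide": [0.3,-1,0],"roll": 0,"fingers": 0.25},{"slide": [0.3,-1,0],"roll": 0,"fingers": 0.25},{"slide": [0.3,-1,0],"roll": 0,"fingers": 0.25},{"slide": [0.3,-1,0],"roll": 0,"fingers": 0.25},{"slide": [0.3,-1,0],"roll": 0,"fingers": 0.25},{"slide": [0.3,-1,0],"roll": 0,"fingers": 0.25}]}}

```text
t: 15.95
tool_pos: [0.615, -0.0769, 0.2416]
orientation: [1.21, 1.208, -1.208]
force: [-0.5, 0.4, -0.1]
opening: 0.0584
```

Emit:
{"api": "play_rows", "payload": {"plan": [{"slide": [0.3,-1,-0.5],"roll": 0,"fingers": 0.25},{"slide": [0.2,-1,-0.5],"roll": 0,"fingers": 0.25},{"slide": [0,-0.8,-0.6],"roll": 0,"fingers": 0.25},{"slide": [0,0,0],"roll": 0,"fingers": 0.25},{"slide": [0,0,0],"roll": 0,"fingers": 0.25}]}}

```text
t: 16.58
tool_pos: [0.6297, -0.1594, 0.1927]
orientation: [1.21, 1.209, -1.209]
force: [0.4, -0.3, -0.1]
opening: 0.0582
```

```bash
python3 - <<'E'
from h import *
im,C=shot('wrist','w11'); print(robot.read_state()['tool_pos'])
c=im[0:250,170:470]; cv2.imwrite('pics/w11c.png',cv2.resize(c,None,fx=2.4,fy=2.4,interpolation=2)[:,:,::-1])
E
```

```text
[ 0.62999923 -0.15916277  0.19317548]
```

View pics/w11c.png

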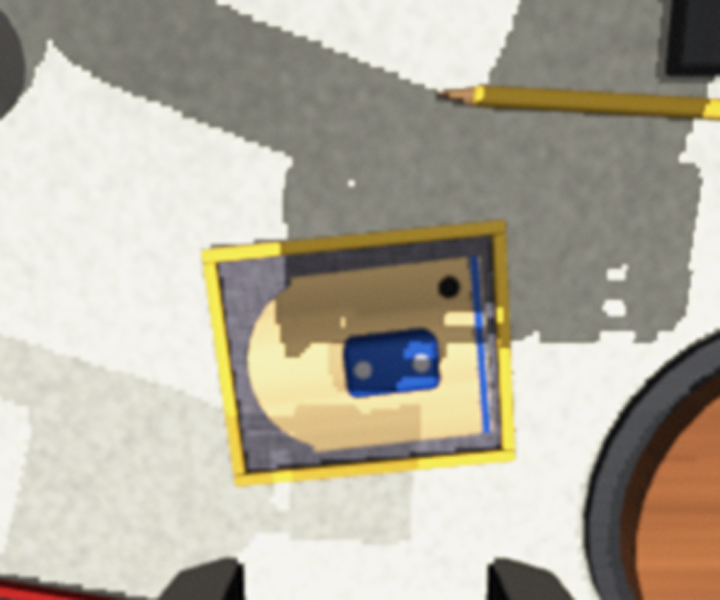

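View pics/w11.png

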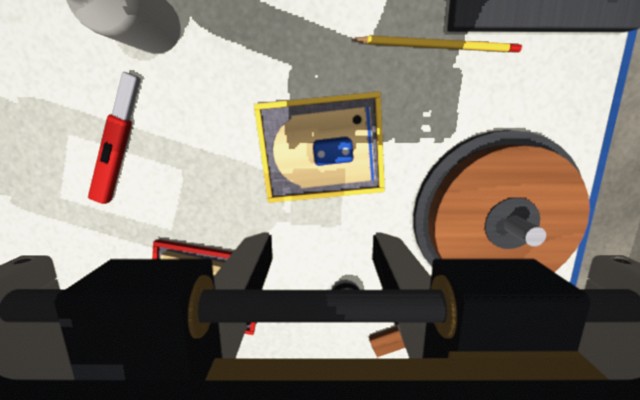

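```bash
python3 - <<'E'
from h import *
C=load('w11'); f=lambda a:np.array(a,float)/2.4+np.array([170,0])
print(fit(C,f([[203,250],[505,221],[514,460],[236,486]]),TR,[.63,-.12,.1]))
B=np.array([[-.02,.012,.054],[.02,.012,.054],[.02,-.012,.054],[-.02,-.012,.054]])
print(fit(C,f([[344,337],[438,328],[441,387],[349,398]]),B,[.63,-.12,.1]))
P=np.array([[.045,.04,.016],[.045,-.04,.016]])
print(fit(C,f([[475,257],[488,432]]),P,[.63,-.12,.1]))
E
```

```text
(array([ 0.6386753 , -0.12135394,  0.09178581]), array([[-1.3, -0.5],
       [ 0.9, -0.8],
       [ 1.2,  1.1],
       [-0.8,  0.7]]))
(array([ 0.64043161, -0.1190596 ,  0.09787943]), array([[-1.2,  0.4],
       [ 0.7,  0.1],
       [ 1.2,  0.1],
       [-0.7, -0.5]]))
(array([ 0.63764608, -0.12125085,  0.11646029]), array([[-0. , -0.3],
       [ 0. ,  0.3]]))
```

Emit:
{"api": "play_rows", "payload": {"plan": [{"slide": [0.33,0.65,-0.5],"roll": 0.34,"fingers": 0.25},{"slide": [0,0.65,-0.8],"roll": 0.34,"fingers": 0.25},{"slide": [0,0,-1],"roll": 0,"fingers": 0.25},{"slide": [0,0,-1],"roll": 0,"fingers": 0.25},{"slide": [0,0,-1],"roll": 0,"fingers": 0.25},{"slide": [0,0,-0.6],"roll": 0,"fingers": 0.25},{"slide": [0,0,-0.4],"roll": 0,"fingers": 0.25},{"slide": [0,0,0],"roll": 0,"fingers": 0.25},{"slide": [0,0,0],"roll": 0,"fingers": 0.25}]}}

```text
t: 17.75
tool_pos: [0.6406, -0.121, 0.0345]
orientation: [1.139, 1.251, -1.138]
force: [0.2, -0.7, 0.3]
opening: 0.0582
```

```bash
python3 - <<'E'
from h import *
im,C=shot('wrist','w12')
E
```

```text
(no output)
```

View pics/w12.png

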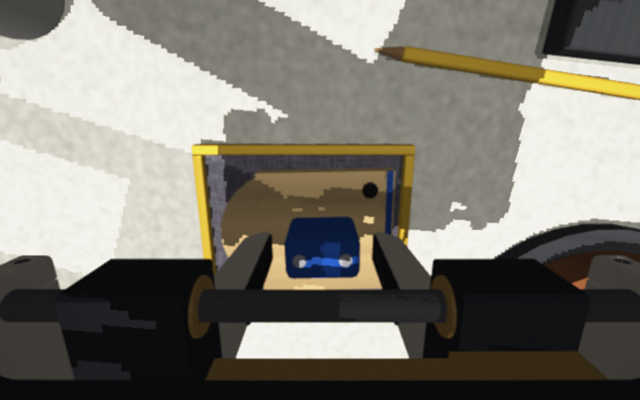

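Emit:
{"api": "play_rows", "payload": {"plan": [{"slide": [0,0,0],"roll": 0,"fingers": -1},{"slide": [0,0,0],"roll": 0,"fingers": -1},{"slide": [0,0,0],"roll": 0,"fingers": -1},{"slide": [0,0,0],"roll": 0,"fingers": -1},{"slide": [0,0,0.4],"roll": 0,"fingers": -1},{"slide": [0,0,1],"roll": 0,"fingers": -1},{"slide": [0,0,1],"roll": 0,"fingers": -1},{"slide": [0,0,0.6],"roll": 0,"fingers": -1},{"slide": [0,0,0],"roll": 0,"fingers": -1}]}}

```text
t: 18.92
tool_pos: [0.6408, -0.1212, 0.1252]
orientation: [1.14, 1.25, -1.137]
force: [0.7, 0.1, -2.3]
opening: 0.0398
```

Emit:
{"api": "play_rows", "payload": {"plan": [{"slide": [-0.1,0.9,0],"roll": 0,"fingers": -1},{"slide": [-0.2,1,0],"roll": -0.2,"fingers": -1},{"slide": [-0.2,1,0],"roll": -0.2,"fingers": -1},{"slide": [-0.2,1,0],"roll": -0.2,"fingers": -1},{"slide": [-0.2,1,0],"roll": -0.13,"fingers": -1},{"slide": [-0.2,1,0],"roll": 0,"fingers": -1},{"slide": [-0.2,1,0],"roll": 0,"fingers": -1},{"slide": [-0.2,1,0],"roll": 0,"fingers": -1},{"slide": [0,0,0],"roll": 0,"fingers": -1},{"slide": [0,0,0],"roll": 0,"fingers": -1}]}}

```text
t: 20.18
tool_pos: [0.5939, 0.1157, 0.122]
orientation: [1.213, 1.207, -1.216]
force: [-0.5, 0.2, -1.0]
opening: 0.0399
```

```bash
python3 - <<'E'
from h import *
im,C=shot('wrist','w13');print(robot.read_state()['tool_pos'], Ro.from_rotvec(robot.read_state()['orientation']).as_matrix()[:,1])
E
```

```text
[0.59424077 0.11534081 0.12229106] [ 0.99997207 -0.00735626 -0.00132037]
```

View pics/w13.png

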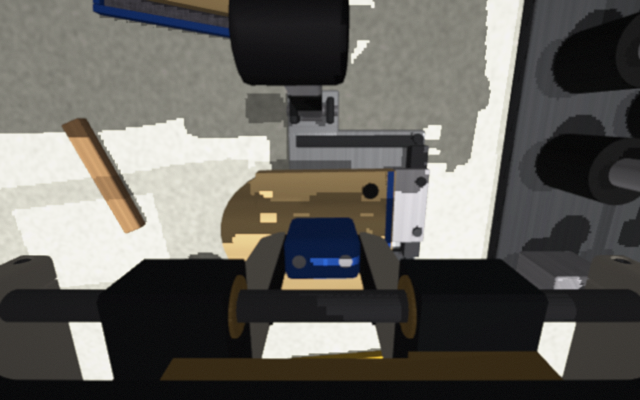

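Emit:
{"api": "play_rows", "payload": {"plan": [{"slide": [0,0.03,-0.7],"roll": 0,"fingers": -1},{"slide": [0,0,-0.8],"roll": 0,"fingers": -1},{"slide": [0,0,-0.6],"roll": 0,"fingers": -1},{"slide": [0,0,-0.4],"roll": 0,"fingers": -1},{"slide": [0,0,0],"roll": 0,"fingers": -1},{"slide": [0,0,0],"roll": 0,"fingers": -1}]}}

```text
t: 20.98
tool_pos: [0.5952, 0.1171, 0.049]
orientation: [1.215, 1.205, -1.214]
force: [0.2, -0.1, -0.6]
opening: 0.0396
```

Emit:
{"api": "play_rows", "payload": {"plan": [{"slide": [0,0,-0.07],"roll": 0,"fingers": -1},{"slide": [0,0,-0.07],"roll": 0,"fingers": -1},{"slide": [0,0,0],"roll": 0,"fingers": -1},{"slide": [0,0,0],"roll": 0,"fingers": -1}]}}

```text
t: 21.48
tool_pos: [0.5951, 0.1171, 0.0448]
orientation: [1.215, 1.205, -1.213]
force: [-1.1, -0.2, 3.5]
opening: 0.0396
```

```bash
python3 - <<'E'
from h import *
im,C=shot('wrist','w14');s,_=shot('side','s14'); st=robot.read_state();print(st['tool_pos'],st['force'])
cv2.imwrite('pics/s14c.png',cv2.resize(s[130:220,320:420],None,fx=6,fy=6,interpolation=2)[:,:,::-1])
E
```

```text
[0.59512725 0.11714889 0.04475368] [-1.06683994 -0.78846848  5.29669508]
```

View pics/s14c.png

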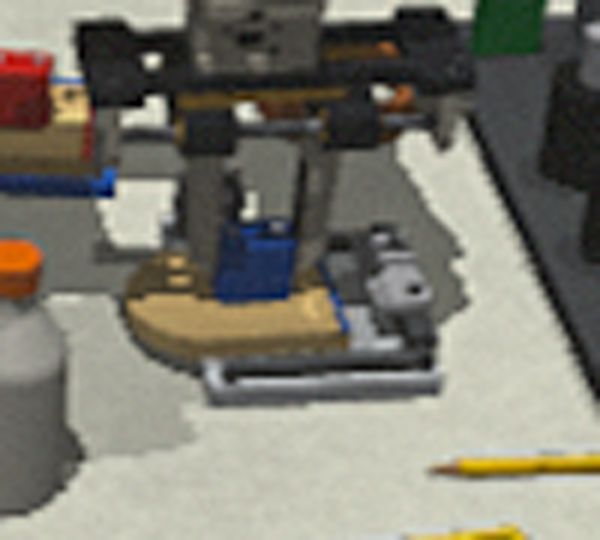

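View pics/w14.png

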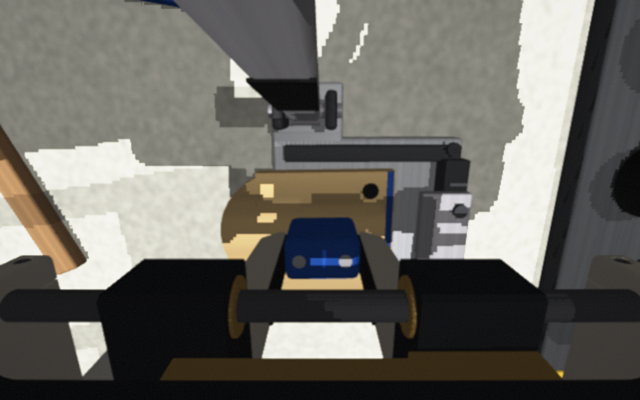

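Blue is flat on the bed between the guides and short of the lip. Sliding it to the stop.

Emit:
{"api": "play_rows", "payload": {"plan": [{"slide": [0.25,0,0.02],"roll": 0,"fingers": -1},{"slide": [0.25,0,0],"roll": 0,"fingers": -1},{"slide": [0.2,0,0],"roll": 0,"fingers": -1},{"slide": [0.1,0,0],"roll": 0,"fingers": -1},{"slide": [0,0,0],"roll": 0,"fingers": -1}]}}

```text
t: 22.2
tool_pos: [0.6193, 0.117, 0.0447]
orientation: [1.215, 1.205, -1.214]
force: [-0.1, 0.3, 3.5]
opening: 0.0396
```

Emit:
{"api": "play_rows", "payload": {"plan": [{"slide": [0.07,0,0],"roll": 0,"fingers": -1},{"slide": [0,0,0],"roll": 0,"fingers": -1}]}}

```text
t: 22.45
tool_pos: [0.6209, 0.1171, 0.0448]
orientation: [1.214, 1.206, -1.214]
force: [-2.6, -0.2, 5.0]
opening: 0.0395
```

Emit:
{"api": "play_rows", "payload": {"plan": [{"slide": [0.06,0,0],"roll": 0,"fingers": -1},{"slide": [0,0,0],"roll": 0,"fingers": -1}]}}

```text
t: 22.7
tool_pos: [0.6226, 0.1171, 0.0448]
orientation: [1.214, 1.206, -1.214]
force: [-2.2, 0.4, 5.6]
opening: 0.0397
```

Emit:
{"api": "play_rows", "payload": {"plan": [{"slide": [0.06,0,0],"roll": 0,"fingers": -1},{"slide": [0,0,0],"roll": 0,"fingers": -1}]}}

```text
t: 22.95
tool_pos: [0.6229, 0.1172, 0.0448]
orientation: [1.213, 1.208, -1.217]
force: [-11.7, 0.7, 12.5]
opening: 0.04
```

Emit:
{"api": "play_rows", "payload": {"plan": [{"slide": [0,0,0],"roll": 0,"fingers": 0.2},{"slide": [0,0,0],"roll": 0,"fingers": 0.25},{"slide": [0,0,0.3],"roll": 0,"fingers": 0.25},{"slide": [0,0,1],"roll": 0,"fingers": 0.25},{"slide": [0,0,1],"roll": 0,"fingers": 0.25},{"slide": [0,0,1],"roll": 0,"fingers": 0.25},{"slide": [0,0,1],"roll": 0,"fingers": 0.25},{"slide": [0,0,0.5],"roll": 0,"fingers": 0.25},{"slide": [0,0,0],"roll": 0,"fingers": 0.25},{"slide": [0,0,0],"roll": 0,"fingers": 0.25}]}}

```text
t: 24.2
tool_pos: [0.6236, 0.1169, 0.1871]
orientation: [1.213, 1.207, -1.216]
force: [0.2, 0.2, 0.3]
opening: 0.0578
```

```bash
python3 - <<'E'
from h import *
im,C=shot('wrist','w15');st=robot.read_state();print(st['tool_pos'],st['force'])
c=im[0:250,170:470]; cv2.imwrite('pics/w15c.png',cv2.resize(c,None,fx=2.4,fy=2.4,interpolation=2)[:,:,::-1])
E
```

```text
[0.62338105 0.11691462 0.18670501] [-0.02619864  0.20680005 -0.38900822]
```

View pics/w15c.png

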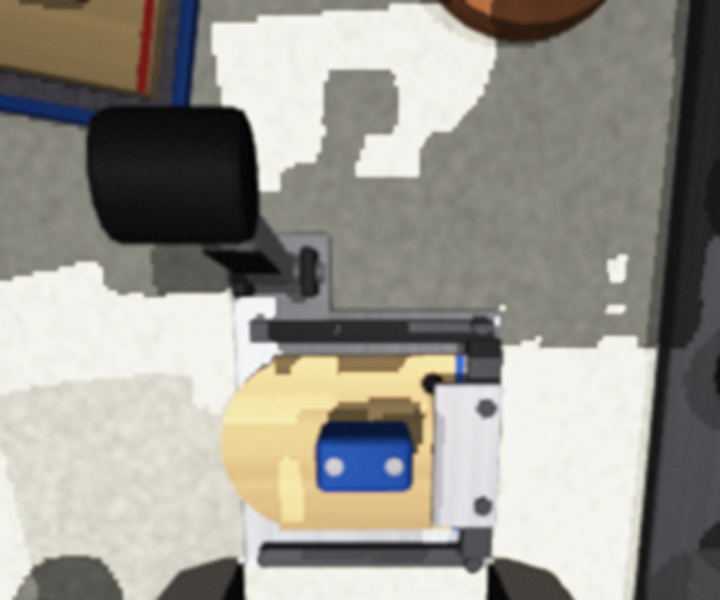

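Blue is home: the stripe is at the stop and the block-to-lip gap matches what red had. Now the bar.

Emit:
{"api": "play_rows", "payload": {"plan": [{"slide": [0,0,0.9],"roll": 0,"fingers": 0.25},{"slide": [0,0,0.9],"roll": 0,"fingers": 0.25},{"slide": [-0.4,1,0],"roll": 0,"fingers": 0.25},{"slide": [-0.4,1,0],"roll": 0,"fingers": 0.25},{"slide": [-0.4,1,0],"roll": 0,"fingers": 0.25},{"slide": [-0.03,0.4,0],"roll": 0,"fingers": 0.25},{"slide": [0,0,0],"roll": 0,"fingers": 0.25},{"slide": [0,0,0],"roll": 0,"fingers": 0.25}]}}

```text
t: 25.25
tool_pos: [0.5877, 0.218, 0.2421]
orientation: [1.214, 1.205, -1.216]
force: [0.0, -0.1, -0.4]
opening: 0.0582
```

```bash
python3 - <<'E'
from h import *
im,C=shot('wrist','w16');st=robot.read_state();print(st['tool_pos'],st['force'])
K=[.5864,.2194,.1985]
print(proj(C,[[.5715,.2194,.2],[.6015,.2194,.2],[.5864,.2194,.2]]))
E
```

```text
[0.58779051 0.21791823 0.24229424] [ 0.19011558  1.24058877 -0.0685926 ]
[[300.27930906 221.16264711]
 [342.55289106 220.86533964]
 [321.27126306 221.01548882]]
```

View pics/w16.png

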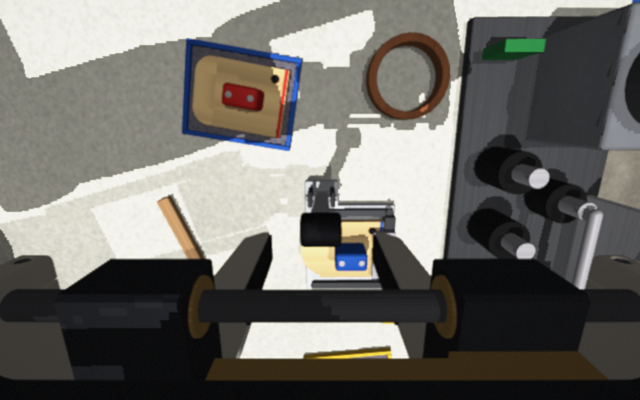

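Emit:
{"api": "play_rows", "payload": {"plan": [{"slide": [-0.04,0,-0.7],"roll": 0,"fingers": 0.25},{"slide": [0,0,-0.8],"roll": 0,"fingers": 0.25},{"slide": [0,0,-0.5],"roll": 0,"fingers": 0.25},{"slide": [0,0,0],"roll": 0,"fingers": 0.25},{"slide": [0,0,0],"roll": 0,"fingers": -1},{"slide": [0,0,0],"roll": 0,"fingers": -1},{"slide": [0,0,0],"roll": 0,"fingers": -1},{"slide": [0,0,0],"roll": 0,"fingers": -1}], "squeeze": 15}}

```text
t: 26.3
tool_pos: [0.5865, 0.2192, 0.1834]
orientation: [1.215, 1.205, -1.213]
force: [-0.7, -0.1, 2.5]
opening: 0.0301
```

```bash
python3 - <<'E'
from h import *
im,C=shot('wrist','w17');st=robot.read_state();print(st['tool_pos'],st['force'],st['opening'])
E
python3 -c "
import numpy as np
t=np.linspace(1.735,0,15)
print(np.c_[t[1:],np.diff(-.16*np.cos(t))/.03,np.diff(.16*np.sin(t))/.03].round(2))"
```

```text
[0.58654326 0.21919603 0.18342047] [-0.76353107  0.15931661  3.54253012] 0.0295722774198077
[[ 1.61 -0.66  0.07]
 [ 1.49 -0.66 -0.01]
 [ 1.36 -0.65 -0.1 ]
 [ 1.24 -0.64 -0.18]
 [ 1.12 -0.61 -0.25]
 [ 0.99 -0.57 -0.33]
 [ 0.87 -0.53 -0.4 ]
 [ 0.74 -0.48 -0.46]
 [ 0.62 -0.42 -0.51]
 [ 0.5  -0.35 -0.56]
 [ 0.37 -0.28 -0.6 ]
 [ 0.25 -0.2  -0.63]
 [ 0.12 -0.12 -0.65]
 [ 0.   -0.04 -0.66]]
```

View pics/w17.png

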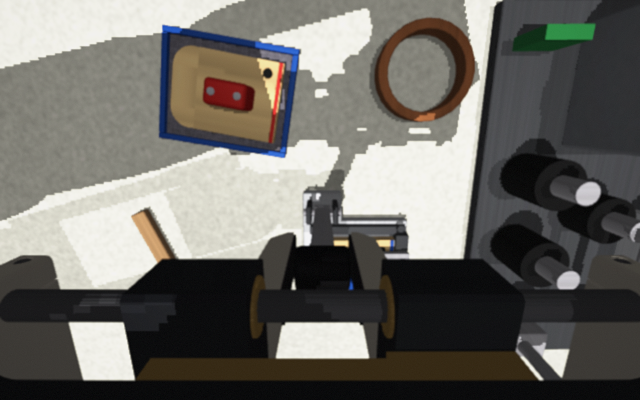

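Emit:
{"api": "play_rows", "payload": {"plan": [{"slide": [0,-0.66,0.07],"roll": 0,"fingers": -1},{"slide": [0,-0.66,-0.01],"roll": 0,"fingers": -1},{"slide": [0,-0.65,-0.1],"roll": 0,"fingers": -1},{"slide": [0,-0.64,-0.18],"roll": 0,"fingers": -1},{"slide": [0,-0.61,-0.25],"roll": 0,"fingers": -1},{"slide": [0,-0.57,-0.33],"roll": 0,"fingers": -1},{"slide": [0,-0.53,-0.4],"roll": 0,"fingers": -1},{"slide": [0,-0.48,-0.46],"roll": 0,"fingers": -1},{"slide": [0,-0.42,-0.51],"roll": 0,"fingers": -1},{"slide": [0,-0.35,-0.56],"roll": 0,"fingers": -1},{"slide": [0,-0.28,-0.6],"roll": 0,"fingers": -1},{"slide": [-0.02,-0.2,-0.63],"roll": 0,"fingers": -1},{"slide": [-0.02,-0.12,-0.65],"roll": 0,"fingers": -1},{"slide": [0,-0.04,-0.6],"roll": 0,"fingers": -1},{"slide": [0,0,0],"roll": 0,"fingers": -1},{"slide": [0,0,0],"roll": 0,"fingers": -1}]}}

```text
t: 28.35
tool_pos: [0.5855, 0.0326, 0.0261]
orientation: [1.214, 1.205, -1.214]
force: [4.2, -2.5, -2.8]
opening: 0.03
```

Emit:
{"api": "play_rows", "payload": {"plan": [{"slide": [0,0,-0.1],"roll": 0,"fingers": -1},{"slide": [0,0,0],"roll": 0,"fingers": -1}]}}

```text
t: 28.6
tool_pos: [0.5855, 0.0326, 0.0239]
orientation: [1.215, 1.205, -1.214]
force: [1.1, -3.2, 1.0]
opening: 0.0298
```

Emit:
{"api": "play_rows", "payload": {"plan": [{"slide": [0,0,-0.1],"roll": 0,"fingers": -1},{"slide": [0,0,0],"roll": 0,"fingers": -1}]}}

```text
t: 28.85
tool_pos: [0.5856, 0.0328, 0.0223]
orientation: [1.215, 1.205, -1.213]
force: [-5.2, -1.6, 14.2]
opening: 0.0299
```

Emit:
{"api": "play_rows", "payload": {"plan": [{"slide": [0,0,0],"roll": 0,"fingers": 0.25},{"slide": [0,0,0],"roll": 0,"fingers": 0.25},{"slide": [0,0,0.5],"roll": 0,"fingers": 0.25},{"slide": [0,0,1],"roll": 0,"fingers": 0.25},{"slide": [0,0,1],"roll": 0,"fingers": 0.25},{"slide": [0,0,1],"roll": 0,"fingers": 0.25},{"slide": [0,0,1],"roll": 0,"fingers": 0.25},{"slide": [0.3,0.7,1],"roll": 0,"fingers": 0.25},{"slide": [0,0,0],"roll": 0,"fingers": 0.25},{"slide": [0,0,0],"roll": 0,"fingers": 0.25}]}}

```text
t: 30.1
tool_pos: [0.5935, 0.0535, 0.1848]
orientation: [1.214, 1.206, -1.215]
force: [-0.4, 0.5, -0.2]
opening: 0.0582
```

```bash
python3 - <<'E'
from h import *
im,C=shot('wrist','w18');st=robot.read_state();print(st['tool_pos'],st['force'])
c=im[0:250,170:470]; cv2.imwrite('pics/w18c.png',cv2.resize(c,None,fx=2.4,fy=2.4,interpolation=2)[:,:,::-1])
s,_=shot('side','s18'); cv2.imwrite('pics/s18c.png',cv2.resize(s[130:220,290:420],None,fx=5,fy=5,interpolation=2)[:,:,::-1])
E
```

```text
[0.59308527 0.05336959 0.18406089] [ 0.39355935  0.07467255 -1.25744708]
```

View pics/w18c.png

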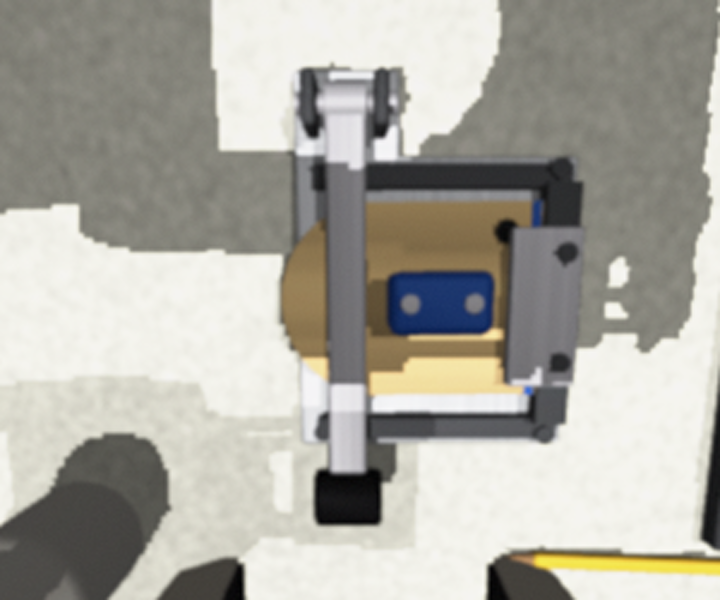

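View pics/s18c.png

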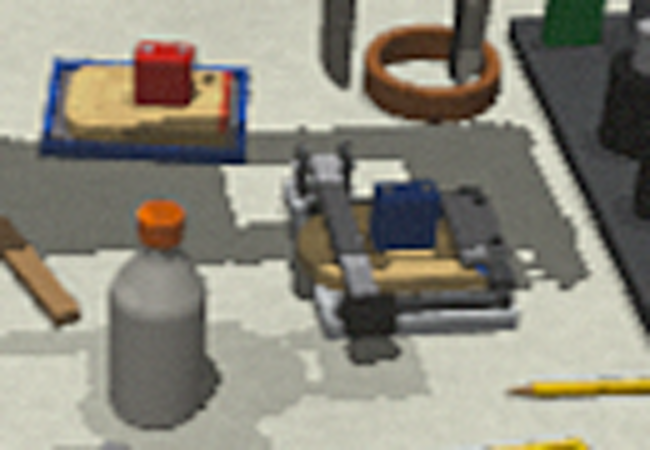

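```bash
python3 - <<'E'
import cv2,numpy as np
for n in('side1','s18','scene1'):
    im=cv2.imread(f'pics/{n}.png').astype(int).sum(2)
    r=(slice(182,202),slice(355,375)) if n!='scene1' else (slice(215,242),slice(350,378))
    m=im[r]<100; ys,xs=np.nonzero(m); print(n,m.sum(),xs.mean()+r[1].start,ys.mean()+r[0].start,ys.min()+r[0].start,ys.max()+r[0].start)
E
python3 - <<'E'
from h import *
s,_=shot('scene','c18'); im=s.astype(int).sum(2)
r=(slice(215,242),slice(350,378)); m=im[r]<100; ys,xs=np.nonzero(m); print(m.sum(),xs.mean()+350,ys.mean()+215)
E
```

```text
side1 11 365.27272727272725 194.9090909090909 191 196
s18 18 363.3888888888889 194.05555555555554 190 196
scene1 80 363.4 228.6125 222 234
73 363.3835616438356 228.53424657534248
```

The bar is back exactly where it started (knob within 0.1 px in the scene view). Next, the yellow template.

Emit:
{"api": "play_rows", "payload": {"plan": [{"slide": [0,-0.9,0.4],"roll": 0,"fingers": 0.25},{"slide": [0,-1,0],"roll": 0,"fingers": 0.25},{"slide": [0,-1,0],"roll": 0,"fingers": 0.25},{"slide": [0,-1,0],"roll": 0,"fingers": 0.25},{"slide": [0,-1,0],"roll": 0,"fingers": 0.25},{"slide": [-0.4,-1,0],"roll": 0,"fingers": 0.25},{"slide": [-0.4,-1,0],"roll": 0,"fingers": 0.25},{"slide": [-0.4,-1,0],"roll": 0,"fingers": 0.25},{"slide": [-0.4,-1,0],"roll": 0,"fingers": 0.25},{"slide": [-0.5,-1,0],"roll": 0,"fingers": 0.25},{"slide": [-0.5,-1,0],"roll": 0,"fingers": 0.25},{"slide": [-0.5,-1,-0.2],"roll": 0,"fingers": 0.25},{"slide": [-0.3,-1,-0.2],"roll": 0,"fingers": 0.25},{"slide": [0,0,0],"roll": 0,"fingers": 0.25},{"slide": [0,0,0],"roll": 0,"fingers": 0.25}]}}

```text
t: 32.12
tool_pos: [0.4917, -0.3328, 0.1846]
orientation: [1.215, 1.207, -1.215]
force: [-0.3, -0.2, -0.4]
opening: 0.0582
```

```bash
python3 - <<'E'
from h import *
im,C=shot('wrist','w19');st=robot.read_state();print(st['tool_pos'],st['force'])
c=im[0:250,170:470]; cv2.imwrite('pics/w19c.png',cv2.resize(c,None,fx=2.4,fy=2.4,interpolation=2)[:,:,::-1])
E
```

```text
[ 0.49201577 -0.332514    0.18496346] [-0.09187552  0.29683955 -0.36536916]
```

View pics/w19c.png

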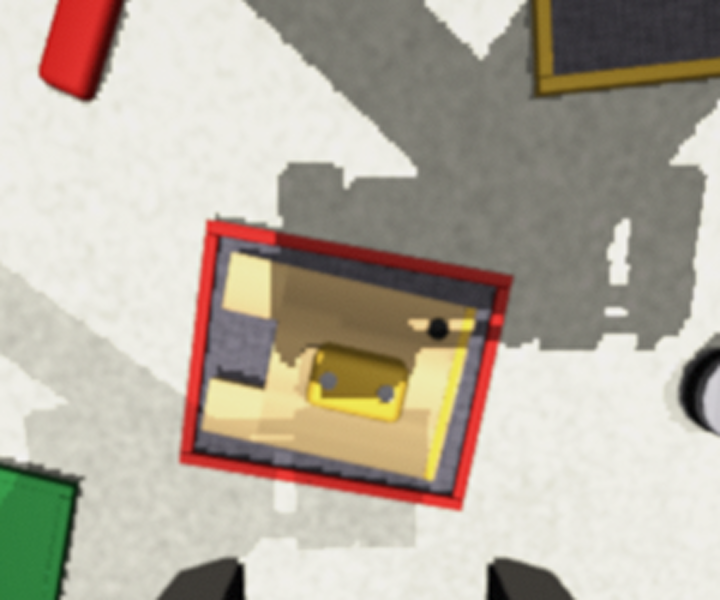

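```bash
python3 - <<'E'
from h import *
C=load('w19'); f=lambda a:np.array(a,float)/2.4+np.array([170,0])
print(fit(C,f([[208,221],[512,279],[460,508],[181,460]]),TR,[.49,-.3,-.1]))
B=np.array([[-.02,.012,.054],[.02,.012,.054],[.02,-.012,.054],[-.02,-.012,.054]])
print(fit(C,f([[316,345],[409,365],[401,423],[309,404]]),B,[.49,-.3,-.1]))
P=np.array([[.045,.04,.016],[.045,-.04,.016]])
print(fit(C,f([[476,307],[431,480]]),P,[.49,-.3,-.1]))
E
```

```text
(array([ 0.48974633, -0.30238517, -0.18559128]), array([[-0.9, -1.5],
       [ 1.5, -1.4],
       [ 1. ,  2.2],
       [-1.6,  1.6]]))
(array([ 0.48859963, -0.30007153, -0.19387097]), array([[-0.6,  0.2],
       [ 2. , -0.3],
       [ 0.4, -0.1],
       [-1.8,  0.3]]))
(array([ 0.48699642, -0.30034063, -0.23171749]), array([[-0.1,  0.3],
       [ 0.1, -0.4]]))
```

Emit:
{"api": "play_rows", "payload": {"plan": [{"slide": [-0.06,0.5,-0.5],"roll": -0.45,"fingers": 0.25},{"slide": [-0.06,0.57,-0.5],"roll": -0.45,"fingers": 0.25},{"slide": [0,0,-1],"roll": -0.45,"fingers": 0.25},{"slide": [0,0,-1],"roll": 0,"fingers": 0.25},{"slide": [0,0,-1],"roll": 0,"fingers": 0.25},{"slide": [0,0,-0.6],"roll": 0,"fingers": 0.25},{"slide": [0,0,-0.4],"roll": 0,"fingers": 0.25},{"slide": [0,0,0],"roll": 0,"fingers": 0.25},{"slide": [0,0,0],"roll": 0,"fingers": 0.25}]}}

```text
t: 33.3
tool_pos: [0.4891, -0.3017, 0.0365]
orientation: [1.352, 1.109, -1.351]
force: [-0.4, -0.1, 0.5]
opening: 0.0576
```

```bash
python3 - <<'E'
from h import *
im,C=shot('wrist','w20')
E
```

```text
(no output)
```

View pics/w20.png

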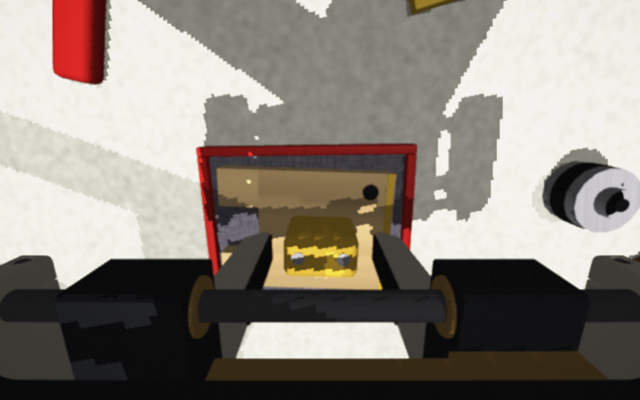

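Emit:
{"api": "play_rows", "payload": {"plan": [{"slide": [0,0,-0.1],"roll": 0,"fingers": 0.25},{"slide": [0,0,0],"roll": 0,"fingers": -1},{"slide": [0,0,0],"roll": 0,"fingers": -1},{"slide": [0,0,0],"roll": 0,"fingers": -1},{"slide": [0,0,0],"roll": 0,"fingers": -1},{"slide": [0,0,0.4],"roll": 0,"fingers": -1},{"slide": [0,0,1],"roll": 0,"fingers": -1},{"slide": [0,0,1],"roll": 0,"fingers": -1},{"slide": [0,0,0.6],"roll": 0,"fingers": -1},{"slide": [0,0,0],"roll": 0,"fingers": -1}], "squeeze": 30}}

```text
t: 34.6
tool_pos: [0.4895, -0.3019, 0.1243]
orientation: [1.352, 1.107, -1.35]
force: [-0.2, -0.6, -1.4]
opening: 0.04
```

Emit:
{"api": "play_rows", "payload": {"plan": [{"slide": [0.7,0.7,0],"roll": 0,"fingers": -1},{"slide": [0.8,0.9,0],"roll": 0.4,"fingers": -1},{"slide": [0.8,0.9,0],"roll": 0.4,"fingers": -1},{"slide": [0.8,0.9,0],"roll": 0.4,"fingers": -1},{"slide": [0.8,0.9,0],"roll": 0.4,"fingers": -1},{"slide": [0.7,0.9,0],"roll": 0.4,"fingers": -1},{"slide": [0.38,0.8,0],"roll": 0.06,"fingers": -1},{"slide": [0,0,0],"roll": 0,"fingers": -1},{"slide": [0,0,0],"roll": 0,"fingers": -1}]}}

```text
t: 35.72
tool_pos: [0.6369, -0.1214, 0.1209]
orientation: [1.14, 1.253, -1.142]
force: [-0.4, -0.1, -0.7]
opening: 0.0397
```

```bash
python3 - <<'E'
from h import *
im,C=shot('wrist','w21');st=robot.read_state();print(st['tool_pos'],st['force'],Ro.from_rotvec(st['orientation']).as_matrix()[:,1])
E
```

```text
[ 0.63693788 -0.12181799  0.12127741] [ 0.74169516  1.08114723 -2.17057354] [ 0.9958138   0.09139036 -0.00163797]
```

View pics/w21.png

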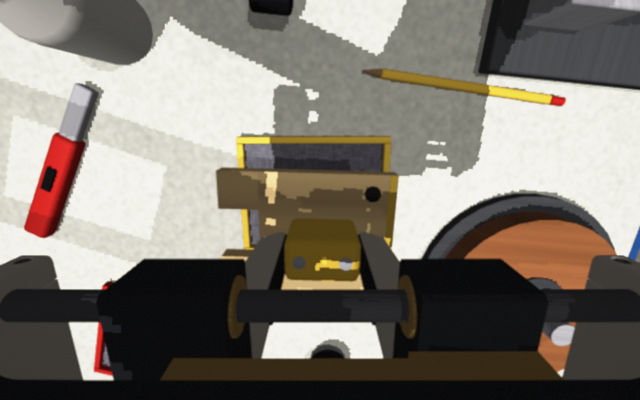

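```bash
cat >> h.py <<'E'
def rim(C,p,q):
    a=onz(C,p,.01);b=onz(C,q,.01)
    y=np.arctan2(b[1]-a[1],b[0]-a[0]); c,s=np.cos(y),np.sin(y); m=(a+b)/2
    print(np.linalg.norm(a-b),y, m[0]+c*.01+s*.056, m[1]+s*.01-c*.056)
E
python3 - <<'E'
from h import *
rim(load('w21'),[237,138],[391,138])
E
```

```text
0.135534568482092 0.09246437907561429 0.6388325137720942 -0.12227214623699834
```

Emit:
{"api": "play_rows", "payload": {"plan": [{"slide": [0.05,0,-0.7],"roll": 0,"fingers": -1},{"slide": [0,0,-0.9],"roll": 0,"fingers": -1},{"slide": [0,0,-0.6],"roll": 0,"fingers": -1},{"slide": [0,0,-0.4],"roll": 0,"fingers": -1},{"slide": [0,0,-0.2],"roll": 0,"fingers": -1},{"slide": [0,0,0],"roll": 0,"fingers": -1},{"slide": [0,0,0],"roll": 0,"fingers": -1}]}}

```text
t: 36.65
tool_pos: [0.6401, -0.1214, 0.0394]
orientation: [1.141, 1.25, -1.14]
force: [-0.2, 0.9, -0.6]
opening: 0.0401
```

Emit:
{"api": "play_rows", "payload": {"plan": [{"slide": [-0.04,0,-0.12],"roll": 0,"fingers": -1},{"slide": [0,0,-0.06],"roll": 0,"fingers": -1},{"slide": [0,0,0],"roll": 0,"fingers": -1}]}}

```text
t: 37.02
tool_pos: [0.6379, -0.1211, 0.0327]
orientation: [1.141, 1.252, -1.141]
force: [-1.1, 0.0, -1.2]
opening: 0.04
```

Emit:
{"api": "play_rows", "payload": {"plan": [{"slide": [0,0,-0.05],"roll": 0,"fingers": -1},{"slide": [0,0,0],"roll": 0,"fingers": -1}]}}

```text
t: 37.28
tool_pos: [0.6384, -0.1212, 0.0324]
orientation: [1.141, 1.251, -1.141]
force: [-3.4, 0.5, 4.7]
opening: 0.0397
```

```bash
python3 - <<'E'
from h import *
im,C=shot('wrist','w22')
E
```

```text
(no output)
```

View pics/w22.png

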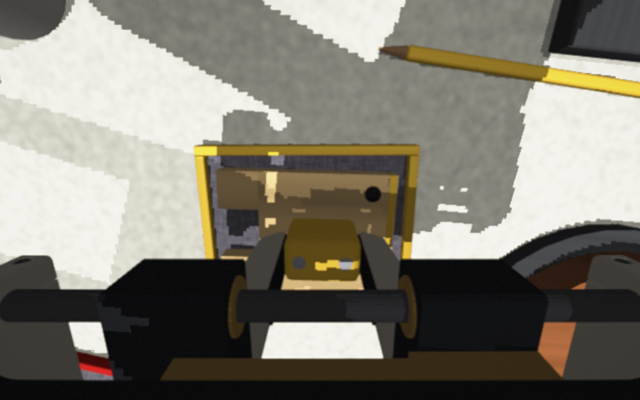

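Emit:
{"api": "play_rows", "payload": {"plan": [{"slide": [0,0,0],"roll": 0,"fingers": 0.25},{"slide": [0,0,0],"roll": 0,"fingers": 0.25},{"slide": [0,0,0.4],"roll": 0,"fingers": 0.25},{"slide": [0,0,1],"roll": 0,"fingers": 0.25},{"slide": [0,0,1],"roll": 0,"fingers": 0.25},{"slide": [0,0,1],"roll": 0,"fingers": 0.25},{"slide": [0,0,1],"roll": 0,"fingers": 0.25},{"slide": [0,0,1],"roll": 0,"fingers": 0.25},{"slide": [0,0,0],"roll": 0,"fingers": 0.25}]}}

```text
t: 38.45
tool_pos: [0.6402, -0.1217, 0.198]
orientation: [1.143, 1.245, -1.137]
force: [0.7, -0.7, -1.2]
opening: 0.0582
```

```bash
python3 - <<'E'
from h import *
im,C=shot('wrist','w23');st=robot.read_state();print(st['tool_pos'])
s,_=shot('side','s23'); cv2.imwrite('pics/s23c.png',cv2.resize(s[150:270,290:450],None,fx=4,fy=4,interpolation=2)[:,:,::-1])
E
```

```text
[ 0.63910989 -0.12145574  0.19551319]
```

View pics/s23c.png

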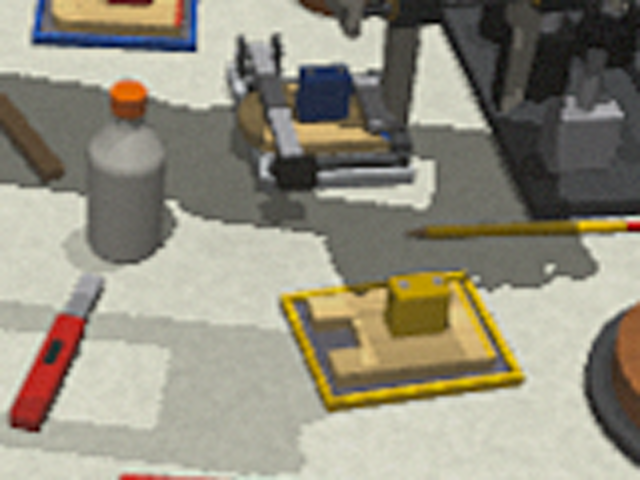

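Emit:
{"api": "play_rows", "payload": {"plan": [{"slide": [-0.3,0.95,0],"roll": -0.12,"fingers": 0.25},{"slide": [-0.3,1,0],"roll": -0.12,"fingers": 0.25},{"slide": [-0.3,1,0],"roll": -0.12,"fingers": 0.25},{"slide": [-0.3,1,0],"roll": -0.12,"fingers": 0.25},{"slide": [-0.3,1,0],"roll": -0.12,"fingers": 0.25},{"slide": [-0.3,1,0],"roll": -0.12,"fingers": 0.25},{"slide": [-0.3,1,0],"roll": -0.12,"fingers": 0.25},{"slide": [-0.3,1,0],"roll": -0.12,"fingers": 0.25},{"slide": [-0.3,1,0],"roll": -0.18,"fingers": 0.25},{"slide": [-0.3,1,0],"roll": -0.18,"fingers": 0.25},{"slide": [-0.4,1,0],"roll": -0.18,"fingers": 0.25},{"slide": [-0.4,1,0],"roll": -0.18,"fingers": 0.25},{"slide": [-0.4,1,0],"roll": -0.18,"fingers": 0.25},{"slide": [-0.46,0.55,0],"roll": 0,"fingers": 0.25},{"slide": [0,0,0],"roll": 0,"fingers": 0.25},{"slide": [0,0,0],"roll": 0,"fingers": 0.25}]}}

```text
t: 40.55
tool_pos: [0.4983, 0.2831, 0.193]
orientation: [1.331, 1.125, -1.332]
force: [-0.8, 0.1, -0.0]
opening: 0.0578
```

```bash
python3 - <<'E'
from h import *
im,C=shot('wrist','w24');st=robot.read_state();print(st['tool_pos'],Ro.from_rotvec(st['orientation']).as_matrix()[:,1])
E
```

```text
[0.49858171 0.28294245 0.19318095] [ 9.85923899e-01 -1.67194690e-01 -5.23419596e-06]
```

View pics/w24.png

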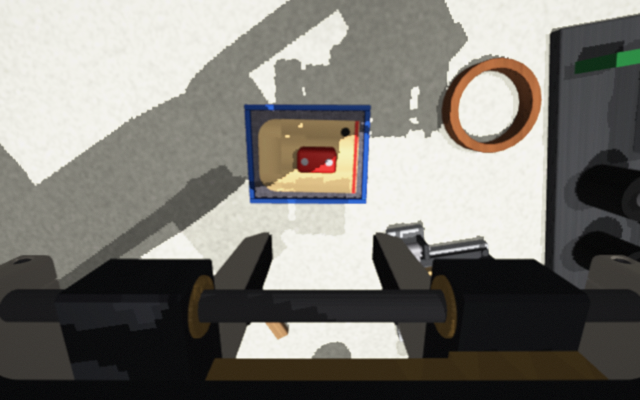

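Emit:
{"api": "play_rows", "payload": {"plan": [{"slide": [0,0.5,-0.5],"roll": 0,"fingers": 0.25},{"slide": [0,0.53,-0.6],"roll": 0,"fingers": 0.25},{"slide": [0,0,-1],"roll": 0,"fingers": 0.25},{"slide": [0,0,-1],"roll": 0,"fingers": 0.25},{"slide": [0,0,-1],"roll": 0,"fingers": 0.25},{"slide": [0,0,-0.7],"roll": 0,"fingers": 0.25},{"slide": [0,0,-0.4],"roll": 0,"fingers": 0.25},{"slide": [0,0,-0.1],"roll": 0,"fingers": 0.25},{"slide": [0,0,0],"roll": 0,"fingers": 0.25}]}}

```text
t: 41.72
tool_pos: [0.4986, 0.3151, 0.0347]
orientation: [1.332, 1.125, -1.331]
force: [0.0, 0.2, -0.1]
opening: 0.058
```

```bash
python3 - <<'E'
from h import *
im,C=shot('wrist','w25');st=robot.read_state();print(st['tool_pos'])
E
```

```text
[0.49890655 0.31512386 0.03524571]
```

View pics/w25.png

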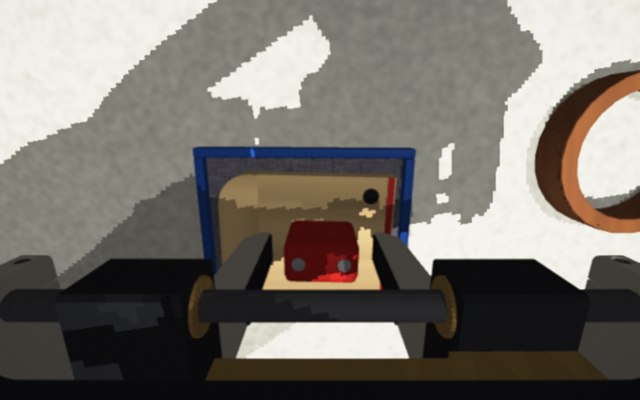

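Emit:
{"api": "play_rows", "payload": {"plan": [{"slide": [0,0,-0.05],"roll": 0,"fingers": -1},{"slide": [0,0,0],"roll": 0,"fingers": -1},{"slide": [0,0,0],"roll": 0,"fingers": -1},{"slide": [0,0,0],"roll": 0,"fingers": -1},{"slide": [0,0,0.5],"roll": 0,"fingers": -1},{"slide": [0,0,1],"roll": 0,"fingers": -1},{"slide": [0,0,1],"roll": 0,"fingers": -1},{"slide": [0,0,1],"roll": 0,"fingers": -1},{"slide": [0,0,1],"roll": 0,"fingers": -1},{"slide": [0,0,1],"roll": 0,"fingers": -1},{"slide": [0,0,0.7],"roll": 0,"fingers": -1},{"slide": [0,0,0],"roll": 0,"fingers": -1}], "squeeze": 30}}

```text
t: 43.28
tool_pos: [0.4994, 0.3153, 0.2219]
orientation: [1.335, 1.124, -1.327]
force: [-0.5, 0.8, -1.8]
opening: 0.0397
```

Emit:
{"api": "play_rows", "payload": {"plan": [{"slide": [0.4,-0.7,0],"roll": 0,"fingers": -1},{"slide": [0.5,-1,0],"roll": -0.1,"fingers": -1},{"slide": [0.5,-1,0],"roll": -0.1,"fingers": -1},{"slide": [0.5,-1,0],"roll": 0,"fingers": -1},{"slide": [0.5,-1,0],"roll": 0,"fingers": -1},{"slide": [0.5,-1,0],"roll": 0,"fingers": -1},{"slide": [0.5,-1,0],"roll": 0,"fingers": -1},{"slide": [0,-1,0],"roll": 0,"fingers": -1},{"slide": [0,-1,0],"roll": 0,"fingers": -1},{"slide": [0,-1,0],"roll": 0,"fingers": -1},{"slide": [0,-1,0],"roll": 0,"fingers": -1},{"slide": [0,-1,0],"roll": 0,"fingers": -1},{"slide": [0,-1,0],"roll": 0,"fingers": -1},{"slide": [0,-1,0],"roll": 0,"fingers": -1},{"slide": [-0.5,-1,0],"roll": 0,"fingers": -1},{"slide": [-0.6,-1,0],"roll": 0,"fingers": -1},{"slide": [-0.6,-1,0],"roll": 0,"fingers": -1},{"slide": [-0.6,-1,0],"roll": 0,"fingers": -1},{"slide": [-0.6,-1,-0.5],"roll": 0,"fingers": -1},{"slide": [-0.6,-1,-0.5],"roll": 0,"fingers": -1}]}}

```text
t: 45.78
tool_pos: [0.4941, -0.2768, 0.1874]
orientation: [1.352, 1.112, -1.352]
force: [-0.2, -0.0, -0.9]
opening: 0.0398
```

Emit:
{"api": "play_rows", "payload": {"plan": [{"slide": [-0.1,-0.8,-1],"roll": 0,"fingers": -1},{"slide": [0,0,-1],"roll": 0,"fingers": -1},{"slide": [0,0,0],"roll": 0,"fingers": -1},{"slide": [0,0,0],"roll": 0,"fingers": -1}]}}

```text
t: 46.28
tool_pos: [0.4925, -0.3001, 0.1295]
orientation: [1.351, 1.111, -1.351]
force: [0.4, 0.4, -1.2]
opening: 0.0398
```

```bash
python3 - <<'E'
from h import *
im,C=shot('wrist','w26');st=robot.read_state();print(st['tool_pos'],Ro.from_rotvec(st['orientation']).as_matrix()[:,1])
E
```

```text
[ 0.49303442 -0.30036332  0.13027597] [ 0.98105178 -0.19373949  0.00155128]
```

View pics/w26.png

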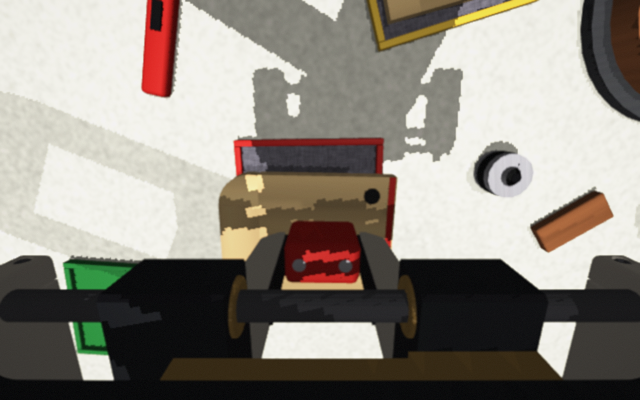

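```bash
python3 - <<'E'
from h import *
rim(load('w26'),[234,141],[383,140])
E
```

```text
0.13546759244211806 -0.188427326446362 0.4890392467244673 -0.30352989532593827
```

Emit:
{"api": "play_rows", "payload": {"plan": [{"slide": [-0.13,-0.09,-0.8],"roll": 0,"fingers": -1},{"slide": [0,0,-0.9],"roll": 0,"fingers": -1},{"slide": [0,0,-0.8],"roll": 0,"fingers": -1},{"slide": [0,0,-0.4],"roll": 0,"fingers": -1},{"slide": [0,0,-0.2],"roll": 0,"fingers": -1},{"slide": [0,0,0],"roll": 0,"fingers": -1},{"slide": [0,0,0],"roll": 0,"fingers": -1}]}}

```text
t: 47.2
tool_pos: [0.4891, -0.3034, 0.0371]
orientation: [1.352, 1.109, -1.351]
force: [0.3, -0.0, -1.3]
opening: 0.04
```

Emit:
{"api": "play_rows", "payload": {"plan": [{"slide": [0,0,-0.1],"roll": 0,"fingers": -1},{"slide": [0,0,0],"roll": 0,"fingers": -1}]}}

```text
t: 47.45
tool_pos: [0.4888, -0.3033, 0.0334]
orientation: [1.352, 1.109, -1.351]
force: [2.0, -0.8, -0.1]
opening: 0.0397
```

Emit:
{"api": "play_rows", "payload": {"plan": [{"slide": [0,0,-0.05],"roll": 0,"fingers": -1},{"slide": [0,0,0],"roll": 0,"fingers": -1}]}}

```text
t: 47.7
tool_pos: [0.4888, -0.3033, 0.0334]
orientation: [1.352, 1.109, -1.351]
force: [-5.9, 3.5, 14.0]
opening: 0.04
```

```bash
python3 - <<'E'
from h import *
im,C=shot('wrist','w27')
E
```

```text
(no output)
```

View pics/w27.png

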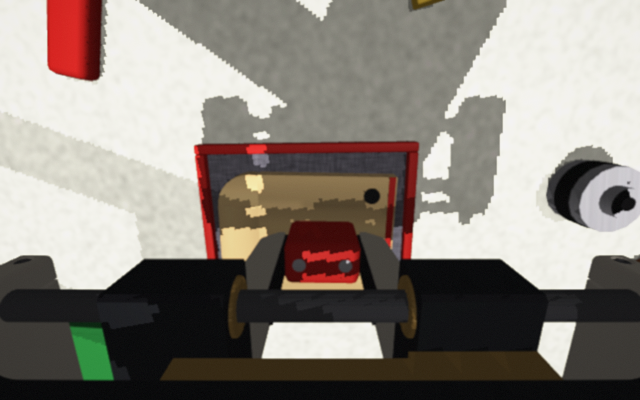

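Red is on the red tray's floor, inside the rims. Releasing and retreating for the last look.

Emit:
{"api": "play_rows", "payload": {"plan": [{"slide": [0,0,0],"roll": 0,"fingers": 0.25},{"slide": [0,0,0],"roll": 0,"fingers": 0.25},{"slide": [0,0,0.4],"roll": 0,"fingers": 0.25},{"slide": [0,0,1],"roll": 0,"fingers": 0.25},{"slide": [0,0,1],"roll": 0,"fingers": 0.25},{"slide": [0,0,1],"roll": 0,"fingers": 0.25},{"slide": [0,0,1],"roll": 0,"fingers": 0.25},{"slide": [0,0,1],"roll": 0,"fingers": 0.25},{"slide": [0,0,1],"roll": 0,"fingers": 0.25},{"slide": [0,0,0],"roll": 0,"fingers": 0.25},{"slide": [0,0,0],"roll": 0,"fingers": 0.25}]}}

```text
t: 49.12
tool_pos: [0.4882, -0.3028, 0.2229]
orientation: [1.352, 1.111, -1.352]
force: [-0.2, 0.7, -0.2]
opening: 0.0583
```

```bash
python3 - <<'E'
from h import *
s,_=shot('side','s28'); shot('scene','c28')
cv2.imwrite('pics/s28c.png',cv2.resize(s[130:320,280:450],None,fx=3,fy=3,interpolation=2)[:,:,::-1])
im=robot.read_camera('wrist'); cv2.imwrite('pics/w28.png',im[:,:,::-1])
E
```

```text
(no output)
```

View pics/s28c.png

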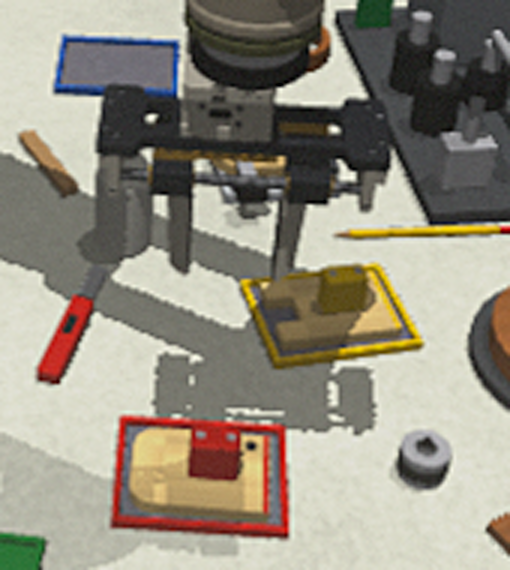

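View pics/c28.png

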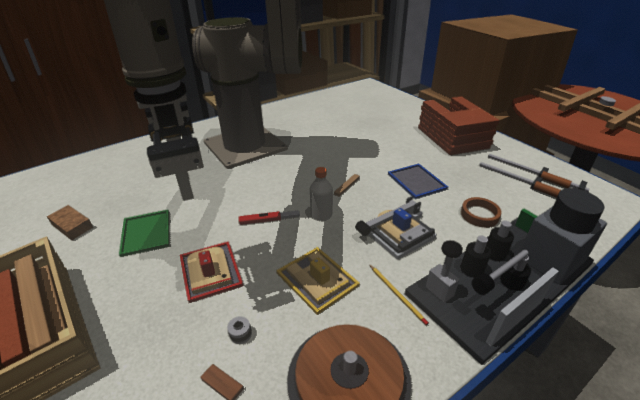

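View pics/w28.png

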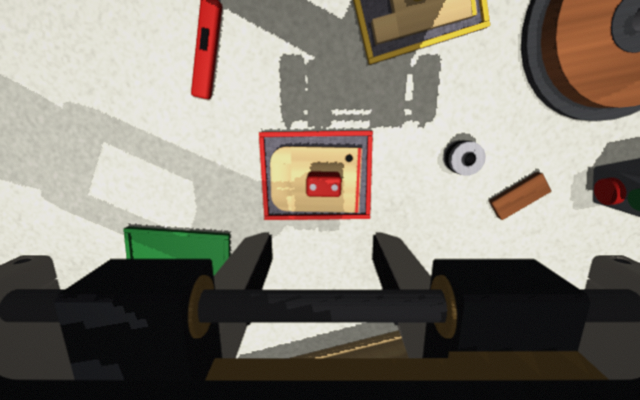

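The last pictures show everything in place. Red is flat in the red tray (scene 208,265), yellow flat in the yellow tray (320,270), and blue is in the fixture under the lowered bar (400,222). The blue tray is empty, the bottle is standing (321,195), and the gripper touches nothing.

```bash
python3 -c "
from plant import robot
print(robot.close_job())"
```

```text
the job is handed in; nothing more can be done
None
```

The template change is finished and handed in at about 49 s of the allowed 144 s.

**What I did, in order:**
1. Swung the bar up.
2. Slid the red template out and parked it in the blue tray.
3. Set the blue template down 27 mm short of the stop and slid it to the stop.
4. Swung the bar back down.
5. Moved yellow from the red tray to the yellow tray, then red from the blue tray to the red tray, with both facing as they did at the start.

**One change from your instructions:** I pinched the grip blocks across their short ends (along x), not their long sides. By the given dimensions, the gripper's body would have hit the raised bar otherwise. The grips held and every template stayed level.

**Last checks:**
- **Blue template:** the stop pushed back with about 12 N, and the gap from block to lip matched what red had to within a pixel.
- **Bar:** the knob is within 0.1 pixel of its starting position in the scene picture. The side view gave only a few dark pixels and differed by about 2 px, so I went by the scene view and the 14 N felt at the bottom of the swing.
- **Trays and bottle:** red and yellow lie flat inside the rims of their own trays, and the blue tray is empty. The bottle is standing, and I left the green look-alike alone.

The first move call was refused because a row had no `roll` value; nothing moved. No check failed.

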